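Load the nip gauge and hold its blade where it drags

ROBOT

A 7-joint arm with a two-finger parallel gripper is mounted at the origin on a cart in front of the work surface, level with it; the furniture and walls round the work are solid. World frame = base frame: x ahead of the robot, y to its left, z up, the work surface at z = 0. Lengths are in m, angles in rad, forces in N, time in s.
With the tool pointing down it reaches from about 0.425 to 0.875 m from the base axis. Payload 4.7 kg.
Tool frame: the origin (TCP) lies at the very end of the fingers, on their centre line; the grasp point (between the pads) lies 19 mm behind it (ctrl.grasp_offset is the distance from the TCP to the grasp point, in m); z points along the fingers, y is the direction in which the jaws open and shut (so a half turn about z gives the same grasp; the last joint's range is limited). The gripper opens to 87 mm and grips with 3 to 60 N. Pads are 19 mm wide; open, the fingers measure 117 mm over their backs; the gripper's body (75 mm by 190 mm) begins 51 mm behind the grasp point.
Start: joints at [1.26, 0.321, -0.07, 1.45, 0.023, 1.371, -0.057], TCP at [0.207, -0.616, 0.223] pointing down, gripper open.
Joint ranges: [-2.86, 2.86], [-0.3, 2.09], [-1.38, 1.24], [0.06, 2.45], [-1.56, 4.7], [0.09, 2.05], [-2.69, 2.69]. Speed limits (rad/s): [2.57, 2.57, 3.14, 3.14, 3.14, 3.14, 3.14].

INTERFACE

Orientations are given as a rotation vector (axis times angle).
In Python, from bench import ctrl gives the robot as it stands.
- The arm moves only by the shell command python3 -m creep 'ROWS' [FORCE]. ROWS is JSON, a list that holds one entry, the list of rows, each a list of 7 numbers: the opening, from 0 (shut) to 1 (fully open), then the shift along the tool's x, y, z in mm, then the turn, a rotation vector about the tool's x, y, z in rad. In form: [[[grip, dx, dy, dz, rx, ry, rz], ...]]. A call has 1 to 5 rows; each row is the pose to reach, as a shift and turn from the pose commanded when the call began, along the tool's axes at that moment; what a row does not reach only later rows make up. A row lasts 1/10 s, in which the tool goes at most 50 mm and 8.59 degrees, less where a joint would pass 70% of its speed; a pose out of reach is approached as far as the arm can. A call with a gripper value outside its range is refused whole. The fingers move at their own pace and stop on an object; FORCE is the grip in N (left out, the last holds). Time passes only in rows, so rows that repeat a pose let the fingers close. It gives the time, the measured TCP pose, the force and the opening at its end, in the units of the state.
- ctrl.get_state(): the state, without advancing time (a new reading comes with each control period).
- ctrl.get_image(name): name is "side" or "top"; returns the picture (480x640x3 uint8, red, green, blue); there is no depth.
- ctrl.camera_params(name): a dict with "K" (3x3 intrinsics, pixels), "pose" (4x4, takes a point from camera to world coordinates). Camera axes: x right, y down, z forward; pixel columns grow to the right and rows downward; lengths in m; the calibration is good to about 2 mm. A picture is of the moment at which its call begins. camera_params takes no time and is no camera call.
- ctrl.close_job(): hands the job in, once; it reports no verdict.
The state is a dict: "time": time; "joint_positions": joint angles; "qd": joint speeds; "joint_torque": joint torques, N m; "position": TCP position; "tool_rot": TCP orientation; "ft_force": force on the tool from outside, world axes, zero at the start; "torque": the same for the moment, N m; "grip_width": opening from 0.0 (shut) to 1.0 (fully open).
Only numpy, scipy, OpenCV 4.12 (cv2) and the standard library are available. Lean on these libraries where they do the work, as an engineer would, in place of code of your own. Each camera call takes 0.05 s, during which the arm holds its last target. There are 200 camera calls.

TASK

Load the nip gauge: drop one of the two steel weights into each of the two pockets of its floating plate. Then take the gauge blade by its upright tab and slide it, tapered nose first and flat on the lower plate, straight into the gap from the apron side until the floating plate has ridden up the taper onto the blade's full thickness and the blade drags; do not push the tip out at the far side. Finish holding the blade still in the gripper at that depth, the weights still in their pockets and the other things on the bench left where they are.

Things in the scene. Friction and masses are not known exactly. Their poses are not given: they have to be found in the camera images.
- nip_gauge: Fixed gauge on the left worktop. Origin: centre of the underside of its steel lower plate, 140 (x) x 124 (y) x 18 mm. +x = the way the blade is slid in. x < -9 mm is bare apron; from x = -9 to +65 mm an aluminium plate 116 mm wide, 18 mm thick floats above it. Four guide posts (heads 13 mm across, tops 59 mm above the worktop) at x = 6 and 58, y = +-52 mm leave the gap between them free.
- gap_mouth (a point): Point on the top face of the lower plate (18 mm above the worktop), midway across, right under the lowest line of the round bar that is the floating plate's front lip: x = -5 mm of nip_gauge, same axes (x into the gap, z up). The gap under the bar is 4.5 mm while the plate is down, 6 mm behind it; the floating plate ends 70 mm farther in +x.
- pressure_plate (a joint): Height of the floating plate above its rest, m: 0 = down (gap 4.5 mm, plate top 42 mm above the worktop), 0.0025 = riding on the blade's full thickness. It slides freely straight up and down (to 0.012) and sinks by its weight: 0.25 kg, about 0.5 kg with both weights, so with the smooth plates pushing the blade in takes some 3 to 6 N.
- pocket_0 (a point): Centre of the floor of one round pocket in the floating plate (bore 27 mm, 14 mm deep, open at the top): at x = 30 mm, y = -26 mm of nip_gauge. Rises with the plate.
- pocket_1 (a point): Centre of the floor of the other, equal pocket: at x = 30 mm, y = +26 mm of nip_gauge.
- weight_1: Loose plain steel cylinder 24 mm in diameter, 42 mm tall, about 0.14 kg, standing on the front of the right worktop; origin: centre of its underside, z along its axis. A motor overhangs that worktop behind it, from about x = 0.6 m: carry things past in front of it.
- weight_2: The second, identical steel cylinder weight. Either weight may go into either pocket.
- gauge_blade: Loose steel blade lying flat on the worktop, 130 (x) x 26 (y) x 7 mm, 0.16 kg; origin: centre of its underside, +x towards its nose. The top of the last 25 mm tapers from 7 to 3 mm at the tip (x = +65 mm). An upright grip tab 34 (x) x 12 (y) mm, centred at x = -40 mm, rises to 53 mm above the underside; a foot 42 x 18 mm round it reaches to 10 mm.
- blade_tip (a point): Middle of the lower front edge of the blade: x = +65 mm, z = 0 of gauge_blade, same axes.
- blade_tab (a point): Middle of the upright grip tab where to grip it across its 12 mm (along y of gauge_blade): x = -40 mm, z = 36 mm of gauge_blade, same axes.
- felt_bob: Bystander: felt polishing bob 29 mm across with a thin upright shank, 59 mm tall, standing; leave it.
- emery_block: Bystander: brown sanding block 51x81x22 mm; leave it.
- nut: Bystander: large hexagon nut 24x27x13 mm; leave it.
- small_block: Bystander: small rough silvery block 20x30x14 mm; leave it.
Things that resemble listed ones, but are neither listed nor needed, are in the scene too. Leave any blue or purple look-alike of the weight_1 alone. What is shaped like the weight_2 but purple or red is not meant.

How it is judged:
On the way:
1. one weight stands let go in each pocket, the floating plate is down, and the blade is still outside the gap (((horizontal distance between weight_1 and pocket_0 below 0.004 m and z of weight_1 in the frame of pocket_0 below 0.003 m and angle between each of weight_1, weight_2's own z axis and vertical below 0.12 rad and horizontal distance between weight_2 and pocket_1 below 0.004 m and z of weight_2 in the frame of pocket_1 below 0.003 m) or (horizontal distance between weight_1 and pocket_1 below 0.004 m and z of weight_1 in the frame of pocket_1 below 0.003 m and angle between each of weight_1, weight_2's own z axis and vertical below 0.12 rad and horizontal distance between weight_2 and pocket_0 below 0.004 m and z of weight_2 in the frame of pocket_0 below 0.003 m)) and contact force between the fingers and weight_1 below 0.1 N and contact force between the fingers and weight_2 below 0.1 N and value of joint pressure_plate below 0.001 m and not (x of blade_tip in the frame of gap_mouth between -0.004 and 0.13 m and y of blade_tip in the frame of gap_mouth between -0.07 and 0.07 m and z of blade_tip in the frame of gap_mouth below 0.02 m)), for 0.2 s.
At the end, for the whole second after the job is handed in: A weight in each pocket; the gripper still holds the blade, at rest and level on the lower plate (2.5 mm), within 0.3 rad of straight; its tip is 26 to 60 mm past the lip, the floating plate rides on it, raised 1.7 to 4.5 mm, pressing at least 1 N (((horizontal distance between weight_1 and pocket_0 below 0.004 m and z of weight_1 in the frame of pocket_0 below 0.003 m and angle between each of weight_1, weight_2's own z axis and vertical below 0.12 rad and horizontal distance between weight_2 and pocket_1 below 0.004 m and z of weight_2 in the frame of pocket_1 below 0.003 m) or (horizontal distance between weight_1 and pocket_1 below 0.004 m and z of weight_1 in the frame of pocket_1 below 0.003 m and angle between each of weight_1, weight_2's own z axis and vertical below 0.12 rad and horizontal distance between weight_2 and pocket_0 below 0.004 m and z of weight_2 in the frame of pocket_0 below 0.003 m)) and x of blade_tip in the frame of gap_mouth between 0.026 and 0.06 m and y of blade_tip in the frame of gap_mouth between -0.035 and 0.035 m and z of blade_tip in the frame of gap_mouth between -0.002 and 0.0025 m and value of joint pressure_plate between 0.0017 and 0.0045 m and contact force between gauge_blade and nip_gauge above 1 N and angle between the x axis of gauge_blade and the x axis of nip_gauge, either way round below 0.3 rad and angle between gauge_blade's own z axis and vertical below 0.08 rad and contact force between the fingers and gauge_blade above 3 N and linear speed of gauge_blade below 0.01 m/s and velocity of joint pressure_plate below 0.01 m/s); the arm keeps its last pose, push and grip.
It fails at once if the blade's tip is pushed out at the far side of the floating plate (x of blade_tip in the frame of gap_mouth between 0.069 and 0.15 m and y of blade_tip in the frame of gap_mouth between -0.05 and 0.05 m and z of blade_tip in the frame of gap_mouth below 0.012 m and value of joint pressure_plate above 0.0015 m).
It fails at once if a bystander (felt bob, sanding block, nut, small block) is shifted by more than 30 mm (distance of any of felt_bob, emery_block, nut, small_block from where it was at the start of the episode above 0.03 m).
It also fails if it takes over 61 s, if anything falls off the work surface, if the arm or the gripper's body presses on something with over 40 N, if the wrist force passes 120 N, or if a joint passes its speed limit or range.

## Working session

There is one attempt and no reset: what is moved stays moved. The work goes in short steps, Python scripts to look and compute and a shell command to move; the robot and the scene stay as the last step left them, time stands still between calls to the robot, and variables do not carry over. Pictures are saved under pics/ and viewed, about 8 in all and at most 12, crops included, and the job is handed in when it is done.

```bash
mkdir -p pics; ls
python3 - <<'E'
from bench import ctrl
import cv2, numpy as np
np.set_printoptions(precision=4,suppress=True)
for n in("side","top"):
    im=ctrl.get_image(n); cv2.imwrite(f"pics/{n}0.png",im[:,:,::-1]); p=ctrl.camera_params(n); print(n,p["K"],p["pose"])
s=ctrl.get_state(); print(s)
print(ctrl.grasp_offset)
E
```

```text
pics
side [[597.889    0.     323.662 ]
 [  0.     597.889  239.2584]
 [  0.       0.       1.    ]] [[-0.9923 -0.0888  0.086   0.3842]
 [-0.1219  0.5861 -0.801   1.0254]
 [ 0.0207 -0.8053 -0.5925  0.7804]
 [ 0.      0.      0.      1.    ]]
top [[453.9968   0.     316.2535]
 [  0.     453.9968 238.5853]
 [  0.       0.       1.    ]] [[-0.0164 -0.9836  0.1796  0.3466]
 [-0.9993  0.0103 -0.0351  0.0805]
 [ 0.0327 -0.18   -0.9831  0.9931]
 [ 0.      0.      0.      1.    ]]
{'time': 0.1, 'joint_positions': array([ 1.2601,  0.3217, -0.0701,  1.4516,  0.0226,  1.3708, -0.0569]), 'qd': array([-0.0003, -0.0022, -0.0006, -0.0048, -0.0032,  0.0009, -0.0017]), 'joint_torque': array([ -0.0007, -49.2573,  -0.406 , -31.3403,  -0.0641,   0.0394,
         0.0001]), 'position': array([ 0.2072, -0.6155,  0.2216]), 'tool_rot': array([-3.0986, -0.5077,  0.0006]), 'ft_force': array([-0.0876, -0.6596,  0.9053]), 'torque': array([-0.0106, -0.0087, -0.0009]), 'grip_width': 1.0002000529821222}
0.0187
```

View pics/top0.png

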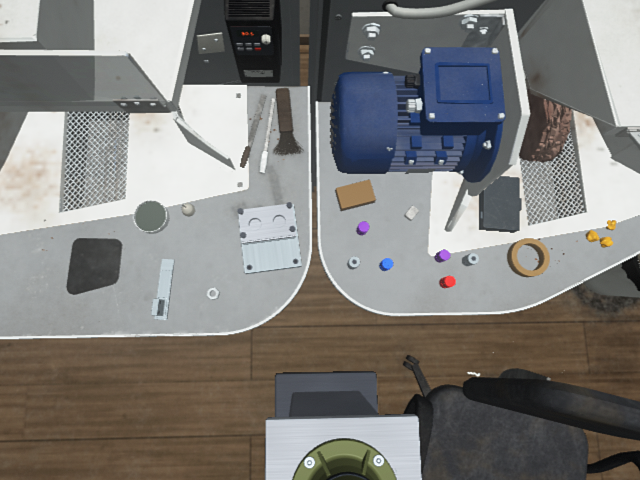

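View pics/side0.png

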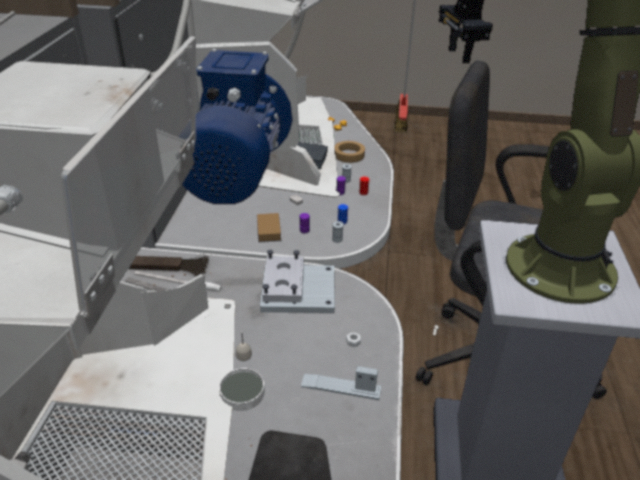

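```bash
cat > h.py <<'E'
from bench import ctrl
import cv2, numpy as np
np.set_printoptions(precision=4,suppress=True)
def ray(n,uv,z):
    p=ctrl.camera_params(n);T=np.array(p["pose"]);K=np.array(p["K"])
    d=T[:3,:3]@np.linalg.solve(K,[uv[0],uv[1],1.]);o=T[:3,3]
    return (o+d*(z-o[2])/d[2])
def proj(n,P):
    p=ctrl.camera_params(n);T=np.array(p["pose"]);K=np.array(p["K"])
    c=K@(T[:3,:3].T@(np.array(P)-T[:3,3]));return c[:2]/c[2]
def two(u,v):  # triangulate: top pixel u, side pixel v
    A=[];b=[]
    for n,q in(("top",u),("side",v)):
        p=ctrl.camera_params(n);T=np.array(p["pose"]);K=np.array(p["K"])
        d=T[:3,:3]@np.linalg.solve(K,[q[0],q[1],1.]);d/=np.linalg.norm(d)
        M=np.eye(3)-np.outer(d,d);A.append(M);b.append(M@T[:3,3])
    return np.linalg.lstsq(np.vstack(A),np.hstack(b),rcond=None)[0]
def crop(im,x,y,w,h,s):
    return cv2.resize(im[y:y+h,x:x+w],None,fx=s,fy=s,interpolation=cv2.INTER_CUBIC)
E
python3 - <<'E'
from h import *
t=cv2.imread("pics/top0.png");s=cv2.imread("pics/side0.png")
a=crop(t,230,195,80,60*80//80+25,5)   #400x425
a=crop(t,230,198,80,80,5); b=crop(t,140,250,80,80,5)[:, :400]
c=crop(t,340,240,160,40,2.5); c2=crop(s,325,160,80,80,2.5); d=crop(s,250,245,100,80,2.5)
bot=np.zeros((200,800,3),np.uint8); bot[:100,:400]=c; bot[:200,400:600]=c2; bot[:200,600:800]=d[:,:200]
cv2.imwrite("pics/c1.png",np.vstack([np.hstack([a,b]),bot]))
E
```

```text
(no output)
```

View pics/c1.png

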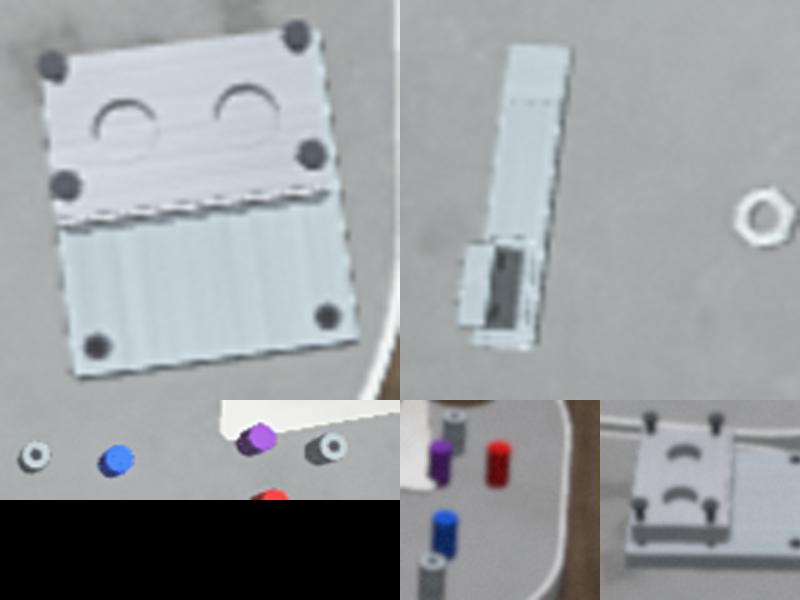

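Run:
```python
from h import *
from scipy.optimize import least_squares
t=cv2.imread("pics/top0.png");s=cv2.imread("pics/side0.png")
f=lambda p,o,sc:((np.array(p)+.5)/sc-.5)+o
# gauge: refine post head dark blobs
def blob(im,uv,r,thr):
    x,y=np.round(uv).astype(int); g=cv2.cvtColor(im[y-r:y+r+1,x-r:x+r+1],cv2.COLOR_BGR2GRAY).astype(float)
    w=np.clip(thr-g,0,None); yy,xx=np.mgrid[-r:r+1,-r:r+1]
    return np.array([x+(w*xx).sum()/w.sum(),y+(w*yy).sum()/w.sum()])
heads=[(58,52,(52,66)),(58,-52,(296,36)),(6,52,(65,185)),(6,-52,(311,154))]
ob=[]
for X,Y,p in heads:
    u=blob(t,f(p,[230,198],5),4,140); print(X,Y,u,ray("top",u,.057)); ob.append(("top",X,Y,57,u))
# side heads: image left = rear(+x); far row = -y? 
for X,Y,p in[(58,-52,(650,420)),(6,-52,(716,420)),(58,52,(640,508)),(6,52,(711,509))]:
    u=f((p[0]-600,p[1]-400),[250,245],2.5); print("side",X,Y,u,ray("side",u,.057)); ob.append(("side",X,Y,57,u))
def res(q,names):
    c,sn=np.cos(q[2]),np.sin(q[2]);r=[]
    for n,X,Y,Z,u in ob:
        if n in names: r+=list(proj(n,[q[0]+(c*X-sn*Y)/1e3,q[1]+(sn*X+c*Y)/1e3,Z/1e3])-u)
    return r
for nm in(("top",),("side",),("top","side")):
    q=least_squares(res,[.6,.15,0],args=(nm,)); print(nm,q.x,np.sqrt(np.mean(q.fun**2)))
# weights
for a,b in(((36,56),(32,161)),((333,48),(56,13))):
    u=f(a,[340,240],2.5);v=f(b,[325,160],2.5); print("w",u,ray("top",u,.042),ray("side",v,.042),two(u,v))
# blade
P=lambda p,z:ray("top",f((p[0]-400,p[1]),[140,250],5),z)
print("tip",P((510,45),.003),P((572,47),.003)); print("rear",P((472,345),.004),P((537,348),.004),P((572,95),.007),P((537,348),.007))
tab=[P(p,.053) for p in((468,243),(493,245),(485,328),(458,325))]; print(np.array(tab),np.mean(tab,0))
```

```text
58 52 [239.8979 210.8951] [0.5786 0.2072 0.057 ]
58 -52 [288.8372 204.8298] [0.591  0.1041 0.057 ]
6 52 [242.5271 234.8782] [0.527  0.2011 0.057 ]
6 -52 [291.868  228.6874] [0.5392 0.098  0.057 ]
side 58 -52 [269.7 252.7] [0.5892 0.1079 0.057 ]
side 6 -52 [296.1 252.7] [0.5377 0.1001 0.057 ]
side 58 52 [265.7 287.9] [0.576  0.2127 0.057 ]
side 6 52 [294.1 288.3] [0.5244 0.2062 0.057 ]
('top',) [0.5272 0.1488 0.1185] 0.035150294674253485
('side',) [0.5251 0.1529 0.1254] 0.28557017252441425
('top', 'side') [0.5262 0.15   0.1224] 0.7036100560586216
w [354.1 262.1] [ 0.4689 -0.0328  0.042 ] [ 0.4686 -0.0322  0.042 ] [ 0.4688 -0.0328  0.0416]
w [472.9 258.9] [ 0.4726 -0.2878  0.042 ] [ 0.4716 -0.2946  0.042 ] [ 0.4715 -0.2858  0.047 ]
tip [0.4867 0.3826 0.003 ] [0.4855 0.3558 0.003 ]
rear [0.3582 0.3926 0.004 ] [0.3565 0.3652 0.004 ] [0.464  0.3539 0.007 ] [0.3565 0.3643 0.007 ]
[[0.3986 0.3806 0.053 ]
 [0.3976 0.3706 0.053 ]
 [0.3643 0.3722 0.053 ]
 [0.3657 0.3831 0.053 ]] [0.3815 0.3766 0.053 ]
```

```bash
cat >> h.py <<'E'
from scipy.spatial.transform import Rotation as R
def go(x,y,z,yaw=0.1185):
    s=ctrl.get_state();C=R.from_rotvec(s["tool_rot"])
    best=None
    for k in(0,np.pi):
        T=R.from_matrix([[1,0,0],[0,-1,0],[0,0,-1]]); T=R.from_rotvec([0,0,yaw+k])*T
        r=(C.inv()*T).as_rotvec()
        if best is None or np.linalg.norm(r)<np.linalg.norm(best): best=r
    d=C.inv().apply(np.array([x,y,z])-s["position"])*1e3
    print("t",round(s["time"],2),"pos",s["position"],"-> d(mm)",d.round(1),"rot",best.round(4),"F",s["ft_force"].round(1),"g",round(s["grip_width"],3))
E
python3 - <<'E'
from h import *
print(R.from_rotvec(ctrl.get_state()["tool_rot"]).as_matrix())
go(.4688,-.0328,.2)
go(.472,-.2878,.2); go(.472,-.2878,.09); go(.472,-.2878,.018)
E
```

```text
[[ 0.9477  0.3192 -0.0007]
 [ 0.3192 -0.9477  0.0016]
 [-0.0001 -0.0018 -1.    ]]
t 0.1 pos [ 0.2072 -0.6155  0.2216] -> d(mm) [ 433.9 -468.7   22.3] rot [-0.0017  0.0003  0.2063] F [-0.1 -0.7  0.9] g 1.0
t 0.1 pos [ 0.2072 -0.6155  0.2216] -> d(mm) [ 355.6 -226.1   21.9] rot [-0.0017  0.0003  0.2063] F [-0.1 -0.7  0.9] g 1.0
t 0.1 pos [ 0.2072 -0.6155  0.2216] -> d(mm) [ 355.6 -225.9  131.9] rot [-0.0017  0.0003  0.2063] F [-0.1 -0.7  0.9] g 1.0
t 0.1 pos [ 0.2072 -0.6155  0.2216] -> d(mm) [ 355.6 -225.7  203.9] rot [-0.0017  0.0003  0.2063] F [-0.1 -0.7  0.9] g 1.0
```

```bash
python3 -m creep '[[[0.45,200,-127,20,0,0,0.1],[0.45,200,-127,20,0,0,0.2063],[0.45,200,-127,20,0,0,0.2063],[0.45,200,-127,20,0,0,0.2063],[0.45,200,-127,20,0,0,0.2063]]]' 20
python3 -c "
from h import *
go(.472,-.2878,.1)"
```

```text
time: 0.6
position: [0.3585, -0.4284, 0.202]
tool_rot: [-3.135, -0.191, -0.0]
ft_force: [0.1, -0.9, 0.2]
grip_width: 0.629
t 0.6 pos [ 0.3585 -0.4284  0.202 ] -> d(mm) [ 129.7 -125.7  102.2] rot [-0.0013 -0.0003  0.0029] F [ 0.1 -0.9  0.2] g 0.629
```

```bash
python3 -m creep '[[[0.45,130,-126,100,0,0,0],[0.45,130,-126,100,0,0,0],[0.45,130,-126,100,0,0,0],[0.45,130,-126,100,0,0,0],[0.45,130,-126,100,0,0,0]]]'; python3 -m creep '[[[0.45,0,0,0,0,0,0],[0.45,0,0,0,0,0,0]]]'
python3 -c "
from h import *
go(.472,-.2878,.1);go(.472,-.2878,.018)
im=ctrl.get_image('top')[:,:,::-1];s=ctrl.get_image('side')[:,:,::-1]
cv2.imwrite('pics/p4.png',np.hstack([crop(im,400,200,100,100,4),crop(s,300,100,100,100,4)]))"
```

```text
time: 1.1
position: [0.4724, -0.2835, 0.0992]
tool_rot: [-3.129, -0.2, 0.004]
ft_force: [-0.1, 1.2, 0.6]
grip_width: 0.452
time: 1.3
position: [0.4699, -0.2929, 0.1028]
tool_rot: [3.135, 0.184, -0.001]
ft_force: [-0.7, -0.4, -0.2]
grip_width: 0.45
t 1.3 pos [ 0.4699 -0.2929  0.1028] -> d(mm) [ 2.6 -4.8  2.8] rot [ 0.001   0.0005 -0.0014] F [-0.7 -0.4 -0.2] g 0.45
t 1.3 pos [ 0.4699 -0.2929  0.1028] -> d(mm) [ 2.7 -4.9 84.8] rot [ 0.001   0.0005 -0.0014] F [-0.7 -0.4 -0.2] g 0.45
```

View pics/p4.png

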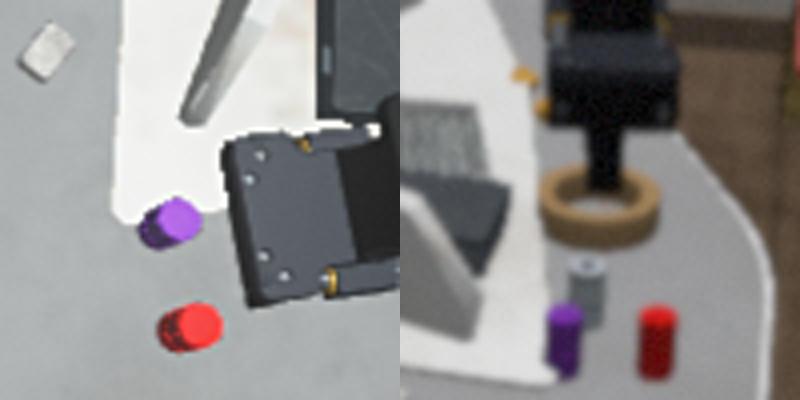

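```bash
python3 -m creep '[[[0.45,3,-5,3,0,0,0],[0.45,3,-5,20,0,0,0],[0.45,3,-5,40,0,0,0],[0.45,3,-5,40,0,0,0],[0.45,3,-5,40,0,0,0]]]'
python3 -c "
from h import *
go(.472,-.2878,.018)
p=ctrl.get_state()['position'];print(proj('side',p))
im=ctrl.get_image('top')[:,:,::-1];s=ctrl.get_image('side')[:,:,::-1]
cv2.imwrite('pics/p5.png',crop(s,310,110,80,80,5))"
```

```text
time: 1.9
position: [0.4728, -0.2863, 0.0628]
tool_rot: [-3.136, -0.185, 0.0]
ft_force: [0.2, -1.2, -0.3]
grip_width: 0.452
t 1.9 pos [ 0.4728 -0.2863  0.0628] -> d(mm) [-0.9  1.4 44.8] rot [-0.0001  0.0002 -0.0008] F [ 0.2 -1.2 -0.3] g 0.452
[346.6987 159.1249]
```

View pics/p5.png

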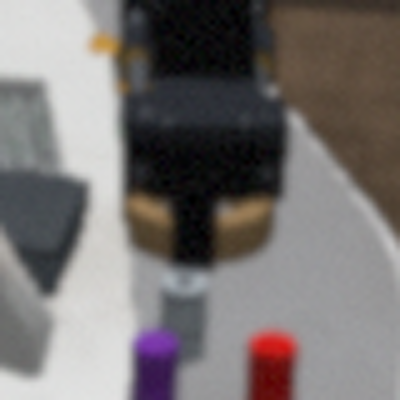

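```bash
python3 -m creep '[[[0.45,0,0,0,0,0,0],[0.45,0,0,0,0,0,0],[0.45,0,0,0,0,0,0],[0.45,0,0,0,0,0,0]]]'
python3 -c "
from h import *
go(.472,-.2878,.018)
p=ctrl.get_state()['position'];print(proj('side',p),proj('side',p+[0,.02,.0]),proj('side',p+[0.0095,.02,.0]))
s=ctrl.get_image('side')
g=s.max(2)
for r in range(152,164,2): print(r,g[r,338:362])
for r in range(165,176,2): print(r,s[r,338:362].min(1))
print(ctrl.get_state()['position'])"
```

```text
time: 2.4
position: [0.4731, -0.2861, 0.0628]
tool_rot: [3.136, 0.186, 0.0]
ft_force: [0.3, 0.2, -0.5]
grip_width: 0.455
t 2.4 pos [ 0.4731 -0.2861  0.0628] -> d(mm) [-1.3  1.5 44.8] rot [ 0.0003 -0.0002  0.    ] F [ 0.3  0.2 -0.5] g 0.455
[346.5585 159.1561] [345.8152 163.0585] [341.9635 162.7573]
152 [140 145 149 146 137 106  65  27  14  10  12  12  15  16  38  82 124 137
 142 143 148 152 149 140]
154 [ 93  99 106 113 117  99  65  31   9  18  15  15   7  17  40  86 125 136
 138 130 124 117 108  97]
156 [80 79 82 83 83 73 54 29 16 16 14 13 12 18 35 63 83 93 90 86 85 82 82 79]
158 [78 77 75 77 77 72 49 26 11 12 18  8 17 23 33 58 73 82 83 78 78 76 76 79]
160 [115 101  93  86  80  69  48  25  19  15  14  10  16  14  36  59  73  78
  81  81  83  90  98 113]
162 [151 148 141 138 126 105  74  42  25  31  28  25  28  30  57  85 105 112
 117 124 128 136 144 149]
165 [155 157 157 157 161 163 154 128 116 117 132 150 150 144 144 149 152 153
 152 152 152 153 154 151]
167 [156 157 155 148 139 145 148 145 137 140 150 153 150 147 150 155 154 155
 154 154 151 154 153 155]
169 [154 155 154 140 116  93  91 101 104 104 105 102 104 124 143 152 153 154
 155 152 154 154 152 154]
171 [157 158 155 143 115  89  84  80  83  82  81  84  97 127 146 150 153 155
 156 155 154 155 155 153]
173 [161 156 153 134 106  87  82  86  89  86  88  85  97 126 147 152 155 157
 157 156 156 157 155 155]
175 [149 139 125 111  95  85  90  85  83  85  84  84 102 129 148 154 156 156
 156 156 157 154 153 152]
[ 0.4731 -0.2861  0.0627]
```

```bash
python3 -c "
from h import *
go(.476,-.2878,.018)"
```

```text
t 2.45 pos [ 0.4731 -0.2861  0.0627] -> d(mm) [ 2.7  2.  44.7] rot [ 0.0002 -0.0002 -0.    ] F [-0.1 -0.6  0. ] g 0.449
```

```bash
python3 -m creep '[[[0.45,3,2,10,0,0,0],[0.45,3,2,25,0,0,0],[0.45,3,2,45,0,0,0],[0.45,3,2,45,0,0,0]]]'; python3 -m creep '[[[0.1,0,0,0,0,0,0],[0.1,0,0,0,0,0,0],[0.1,0,0,0,0,0,0],[0.1,0,0,0,0,0,0],[0.1,0,0,0,0,0,0]]]' 20
python3 -m creep '[[[0.1,0,0,-20,0,0,0],[0.1,0,0,-50,0,0,0],[0.1,0,0,-70,0,0,0],[0.1,0,0,-70,0,0,0],[0.1,0,0,-70,0,0,0]]]'
python3 -m creep '[[[0.1,0,0,0,0,0,0],[0.1,0,0,0,0,0,0]]]'
python3 -c "
from h import *
go(.5,0,.15)
p=ctrl.get_state()['position'];print(p,proj('side',p))
s=ctrl.get_image('side')[:,:,::-1];g=s.max(2)
u=np.round(proj('side',p)).astype(int)
for r in range(u[1]-10,u[1]+18,2): print(r,g[r,u[0]-10:u[0]+15])
cv2.imwrite('pics/p6.png',crop(s,u[0]-40,u[1]-40,80,80,5))"
```

```text
time: 2.85
position: [0.4734, -0.2861, 0.0136]
tool_rot: [-3.132, -0.186, 0.009]
ft_force: [0.0, 1.1, -0.7]
grip_width: 0.447
time: 3.35
position: [0.4768, -0.2879, 0.0183]
tool_rot: [3.135, 0.186, 0.002]
ft_force: [0.1, 0.8, 2.1]
grip_width: 0.266
time: 3.85
position: [0.4759, -0.2878, 0.0873]
tool_rot: [3.136, 0.186, -0.0]
ft_force: [-1.0, -0.2, -2.2]
grip_width: 0.267
time: 4.05
position: [0.4752, -0.2872, 0.086]
tool_rot: [-3.135, -0.186, 0.003]
ft_force: [0.2, -0.3, -1.8]
grip_width: 0.271
t 4.05 pos [ 0.4752 -0.2872  0.086 ] -> d(mm) [  58.4 -282.3  -63.6] rot [-0.0017  0.0021 -0.    ] F [ 0.2 -0.3 -1.8] g 0.271
[ 0.4752 -0.2872  0.086 ] [346.1422 150.5236]
141 [143 144 144 141 144 142 128  94  51  13  14  16  18  14  13  24  52  88
 117 124 127 125 125 125 123]
143 [160 160 162 159 154 145 129  93  54  21   9   9  13  16  10  15  56  93
 122 136 144 151 157 160 158]
145 [161 158 151 131 109  96  84  56  32  20  15  10  11  14  17  20  39  63
  80  86  93 109 123 141 155]
147 [159 154 132 102  85  78  74  57  29  14  15  10   5   7   7  23  41  65
  78  79  80  83  89 108 135]

[... 369 characters left out ...]
  88  88  89  85  84  92 110
 119 115 110 103 101  94  89]
157 [103  83  79  79  79  79  81  78  82  86  91  93  94  94  90  84  84  86
  85  86  83  79  82  80  78]
159 [135 106  89  84  78  76  78  78  77  81  82  81  80  82  79  81  84  81
  82  81  78  76  76  80  82]
161 [169 153 140 128 117 107 100  94  89  84  86  85  84  83  85  82  86  82
  89  88  90  98 105 116 126]
163 [175 160 156 154 154 150 146 144 141 138 133 134 131 127 126 123 129 134
 138 139 140 141 147 149 150]
165 [177 162 159 156 160 156 156 157 157 155 155 154 155 156 154 154 155 153
 154 155 156 154 154 155 156]
167 [174 160 157 160 159 158 160 157 158 155 155 152 155 156 153 153 158 157
 155 157 155 155 155 154 155]
```

View pics/p6.png

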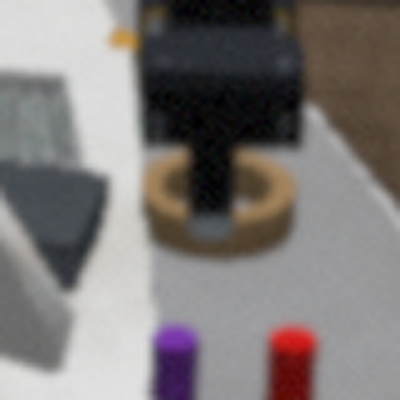

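```bash
python3 -m creep '[[[0.1,10,-50,-30,0,0,0],[0.1,0,-100,-30,0,0,0],[0.1,-20,-150,-30,0,0,0],[0.1,-30,-200,-30,0,0,0],[0.1,-30,-240,-30,0,0,0]]]'; python3 -m creep '[[[0.1,-10,-50,0,0,0,0],[0.1,-20,-100,0,0,0,0],[0.1,-20,-140,0,0,0,0],[0.1,-20,-170,0,0,0,0],[0.1,-20,-170,0,0,0,0]]]'
python3 -m creep '[[[0.1,0,0,0,0,0,0],[0.1,0,0,0,0,0,0]]]'
python3 -c "
from h import *
go(.5601,.1265,.11);go(.5601,.1265,.076)"
```

```text
time: 4.6
position: [0.4165, -0.0545, 0.1168]
tool_rot: [3.136, 0.184, -0.002]
ft_force: [0.6, 1.1, -1.1]
grip_width: 0.268
time: 5.1
position: [0.3777, 0.115, 0.1175]
tool_rot: [-3.135, -0.198, -0.001]
ft_force: [-0.9, -1.2, -1.0]
grip_width: 0.27
time: 5.3
position: [0.3785, 0.1097, 0.1172]
tool_rot: [3.136, 0.184, -0.001]
ft_force: [0.2, -0.7, -0.8]
grip_width: 0.274
t 5.3 pos [0.3785 0.1097 0.1172] -> d(mm) [182.4   4.6   7. ] rot [ 0.0003  0.0008 -0.0014] F [ 0.2 -0.7 -0.8] g 0.274
t 5.3 pos [0.3785 0.1097 0.1172] -> d(mm) [182.4   4.6  41. ] rot [ 0.0003  0.0008 -0.0014] F [ 0.2 -0.7 -0.8] g 0.274
```

```bash
python3 -m creep '[[[0.1,50,5,7,0,0,0],[0.1,100,5,7,0,0,0],[0.1,150,5,20,0,0,0],[0.1,182,5,37,0,0,0],[0.1,182,5,37,0,0,0]]]'
python3 -m creep '[[[0.1,0,0,0,0,0,0],[0.1,0,0,0,0,0,0],[0.1,0,0,0,0,0,0],[0.1,0,0,0,0,0,0]]]'
python3 -c "
from h import *
go(.5601,.1265,.076)
p=ctrl.get_state()['position'];print(proj('side',p))
s=ctrl.get_image('side')[:,:,::-1];cv2.imwrite('pics/s7full.png',s)
cv2.imwrite('pics/p7.png',crop(s,240,220,100,75,8))"
```

```text
time: 5.8
position: [0.5619, 0.1248, 0.0754]
tool_rot: [-3.134, -0.178, 0.01]
ft_force: [-1.8, -0.6, -1.7]
grip_width: 0.273
time: 6.2
position: [0.5598, 0.127, 0.0817]
tool_rot: [3.135, 0.186, 0.003]
ft_force: [-0.4, -0.5, -1.7]
grip_width: 0.271
t 6.2 pos [0.5598 0.127  0.0817] -> d(mm) [0.3 0.5 5.7] rot [ 0.0016 -0.0019  0.0001] F [-0.4 -0.5 -1.7] g 0.271
[282.4569 249.9022]
```

View pics/p7.png

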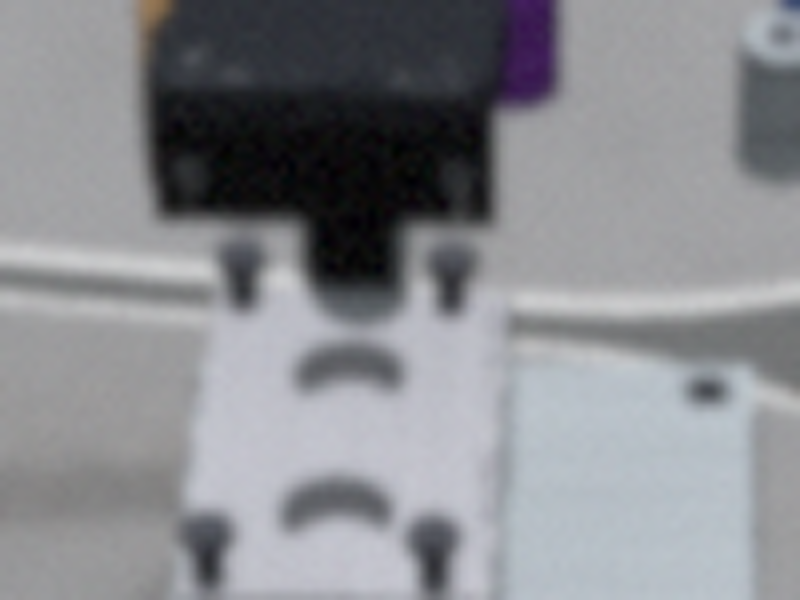

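```bash
python3 -c "
from h import *
f=lambda p:((np.array(p)+.5)/8-.5)+[240,220]
p=np.array([.5598,.127,.0817])
for z in(.0637,): print('W est',ray('side',f((361,293)),z),'pred px',proj('side',[p[0],p[1],z])*1,'obs',f((361,293)))
P0=ray('side',f((350,375)),.042);P1=ray('side',f((337,508)),.042);print('pockets',P0,P1,P1-P0)
# predicted ellipse of weight bottom & pocket rim from top-fit model
a=np.linspace(0,2*np.pi,73)
for c,r in(((p[0],p[1],.0637),.012),((.5601,.1265,.042),.0135),((.5539,.1781,.042),.0135)):
    e=np.array([proj('side',[c[0]+r*np.cos(t),c[1]+r*np.sin(t),c[2]]) for t in a]);e=(e-[240,220]+.5)*8-.5
    print('extents crop x',e[:,0].min(),e[:,0].max(),'y',e[:,1].min(),e[:,1].max())
"
```

```text
W est [0.5565 0.1229 0.0637] pred px [282.6242 257.3031] obs [284.6875 256.1875]
pockets [0.5587 0.1281 0.042 ] [0.5529 0.1778 0.042 ] [-0.0057  0.0497  0.    ]
extents crop x 294.8476349517823 394.08336442699374 y 271.6322381927448 332.72536418544496
extents crop x 290.1898759034998 400.56425484089687 y 335.9832332855012 405.2005886111806
extents crop x 275.43682393806694 389.91433776536223 y 471.56088270268583 545.993205246737
```

```bash
python3 -c "
from h import *
s=cv2.imread('pics/s7full.png');g=s.mean(2).astype(int)
print('cols 275..296')
for r in range(250,276): print(r,g[r,275:296])
p=np.array([.5598,.127,.0817])
for o in(.012,.02,.027): print(o,proj('side',p+[-.118*o,.993*o,0]))
"
```

```text
cols 275..296
250 [158 147 113  67  28   6   8  12  17  12  12  11  10  26  58  92 128 145
 142 128 118]
251 [159 146 113  68  24  19   9  12  12   5  12  12   8  29  55  94 128 142
 128 106  98]
252 [163 152 117  70  33  16  15  20   5   9   9  16  14  27  56  95 133 139
 117  91  84]
253 [183 165 130  80  39  18   6  13  10  13   7  10   7  31  57 101 137 144
 117  87  71]
254 [199 187 154 101  53  32  27  19  19  25  21  21  22  35  59 108 143 154
 136  96  66]
255 [202 196 172 125  78  53  48  42  40  41  45  43  42  46  70 110 154 174
 160 119  73]
256 [192 194 179 149 106  81  73  70  67  69  67  67  66  70  83 118 162 185
 175 133  81]
257 [189 191 186 165 136 106  93  88  85  88  85  86  87  89  99 130 167 185
 174 134  84]
258 [189 192 189 180 157 130 110 100  97  97  96  94  97 104 123 148 175 187
 177 145 105]
259 [189 192 191 189 177 158 138 121 114 106 108 111 119 129 150 169 183 188
 181 162 143]
260 [192 191 192 191 189 179 166 154 142 137 133 139 150 159 176 185 188 190
 187 184 174]
261 [190 192 190 191 188 183 179 172 163 158 157 163 171 177 186 189 191 189
 188 189
[... 656 characters left out ...]
173 166 172 179 184 188 190 187 189 182 177 170 174 181 191 194
 192 193 192]
270 [194 192 188 189 190 192 192 193 191 193 193 192 190 189 187 190 192 194
 191 193 191]
271 [194 193 193 194 194 196 194 195 194 192 193 195 194 194 190 192 194 193
 194 191 195]
272 [194 192 195 197 196 196 194 194 195 193 195 194 196 195 193 194 194 194
 194 192 194]
273 [196 194 196 197 198 196 197 195 195 193 195 193 195 195 192 191 194 196
 193 193 193]
274 [195 195 196 196 197 197 199 196 195 193 193 196 195 196 195 193 195 195
 195 192 194]
275 [195 194 196 199 198 198 198 198 196 193 195 198 197 196 196 196 197 196
 193 194 196]
0.012 [282.0628 253.7481]
0.02 [281.8094 256.3331]
0.027 [281.5854 258.6191]
```

```bash
cat >> h.py <<'E'
def look(name):
    go(.5623,.1315,.064)
    s=ctrl.get_image('side')[:,:,::-1];cv2.imwrite('pics/%s.png'%name,s);g=s.mean(2).astype(int)
    print('cols 273..295')
    for r in range(250,280): print(r,g[r,273:296])
E
python3 -c "
from h import *
go(.5623,.1315,.064)"
```

```text
t 6.25 pos [0.5598 0.127  0.0816] -> d(mm) [ 3.  -4.2 17.6] rot [ 0.0015 -0.0018  0.0001] F [-0.5  0.3 -1.1] g 0.271
```

```bash
python3 -m creep '[[[0.1,3,-4,4,0,0,0],[0.1,3,-4,9,0,0,0],[0.1,3,-4,16,0,0,0],[0.1,3,-4,16,0,0,0],[0.1,3,-4,16,0,0,0]]]'
python3 -m creep '[[[0.1,0,0,0,0,0,0],[0.1,0,0,0,0,0,0],[0.1,0,0,0,0,0,0]]]' | head -1
python3 -c "
from h import *
look('s8')
im=cv2.imread('pics/s8.png');cv2.imwrite('pics/p8.png',crop(im,255,235,60,60,9))"
```

```text
time: 6.75
position: [0.562, 0.1316, 0.064]
tool_rot: [3.136, 0.186, -0.002]
ft_force: [-0.2, -0.7, -0.6]
grip_width: 0.269
time: 7.05
t 7.05 pos [0.5626 0.1317 0.0647] -> d(mm) [-0.3  0.1  0.7] rot [ 0.0001 -0.0004 -0.    ] F [-0.1  0.3 -2.1] g 0.272
cols 273..295
250 [ 7 13 16 10 14  9 17 15 13 12 13 14  4 11  6  9 12  8 17 17 30 36 37]
251 [ 6 13 11  8  6  8  7 11 11  9 15 12  8 15  9 11 14 10 13 15 33 39 46]
252 [ 8 13  8  8  5  8 13 16  8  3 10  9 18  9  8 12  4  7  9 18 30 41 49]
253 [ 1 11  3 16  8 14  7 15 10  1 13 13 15  7 14 11  1 12 17  9 23 33 49]
254 [12 23 14  7 17 14 16 12  4 17 15  8 13 14 13 15 14 11 18 12 14 31 33]
255 [36 38 26 19 14  7 15  4 12  8  6 13 14 12 10 16 27 29 24 28 25 27 21]
256 [79 78 61 40 16 13 12 15  3 16 15 10 11 19 17 35 51 66 70 70 64 49 32]
257 [129 127 107  69  32  16  16   5   8  10  11   0  12   4  37  62  91 114
 125 124 115  91  63]
258 [168 165 138  90  39  16  17  12   9  18   7  12  11  19  50  84 123 155
 167 170 160 133 100]
259 [186 181 150  98  47  18  18  12   9  10  14  11  10  22  48  88 136 169
 183 187 181 164 144]
260 [192 184
[... 1267 characters left out ...]
90 194]
273 [197 194 195 194 195 197 196 197 197 198 195 195 195 197 196 197 193 193
 196 194 194 195 192]
274 [196 195 195 197 197 198 199 198 196 196 196 194 195 197 196 196 194 195
 194 195 194 195 193]
275 [195 197 195 195 195 199 200 197 197 198 194 196 198 197 195 196 197 196
 198 195 196 195 195]
276 [197 195 194 196 197 199 196 197 197 196 195 196 195 197 197 197 195 195
 198 195 196 197 196]
277 [195 196 194 196 198 198 197 197 195 195 191 193 195 197 199 197 196 197
 199 198 198 197 197]
278 [195 195 196 196 193 191 189 187 184 183 182 186 189 193 195 196 197 198
 198 199 196 197 196]
279 [197 195 193 188 183 174 167 162 153 154 157 160 170 179 188 194 197 194
 198 200 199 197 199]
```

View pics/p8.png

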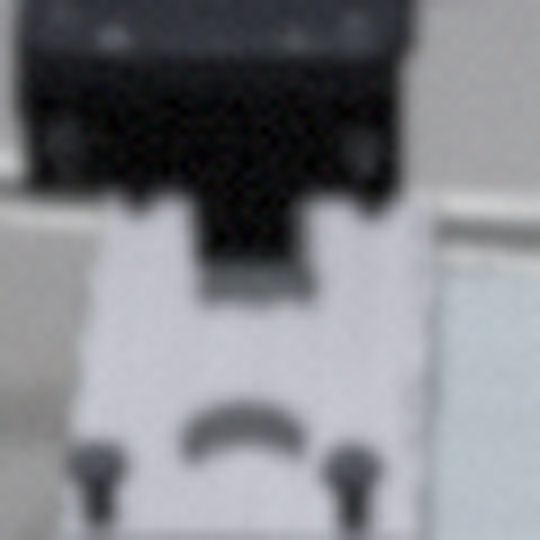

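```bash
python3 -m creep '[[[0.1,0,-0.7,2,0,0,0],[0.1,0,-0.7,4,0,0,0],[0.1,0,-0.7,6,0,0,0],[0.1,0,-0.7,8,0,0,0],[0.1,0,-0.7,8,0,0,0]]]'
python3 -m creep '[[[0.1,0,0,0,0,0,0],[0.1,0,0,0,0,0,0],[0.1,0,0,0,0,0,0]]]'
```

```text
time: 7.6
position: [0.5636, 0.1324, 0.0593]
tool_rot: [3.135, 0.186, 0.004]
ft_force: [-4.3, -2.8, 15.9]
grip_width: 0.268
time: 7.9
position: [0.5637, 0.1325, 0.0593]
tool_rot: [3.135, 0.186, 0.004]
ft_force: [-2.6, -2.2, 15.0]
grip_width: 0.269
```

```bash
python3 -c "
from h import *
s=ctrl.get_image('side')[:,:,::-1];cv2.imwrite('pics/s9.png',s);g=s.mean(2).astype(int)
for r in range(257,276): print(r,g[r,273:296])
o=cv2.imread('pics/s7full.png').mean(2).astype(int)
cv2.imwrite('pics/p9.png',np.hstack([crop(s,262,248,40,30,10),crop(cv2.imread('pics/s7full.png'),262,248,40,30,10)]))"
```

```text
257 [24 17 12 13  9  8 14 18 16  5 10 20 12  5  8 14 13 17 13 15 24 26 26]
258 [63 52 36 20  5  5 15 15  6 12 12  8 10  7 15 20 30 36 38 37 46 51 47]
259 [120 102  71  34  17   7   6  16  15   6   9   3  13  20  34  47  65  80
  84  86  91  95  92]
260 [166 144 104  54  21   9   7   8  12   7   7  14  13  28  53  78 110 131
 134 137 142 144 141]
261 [188 166 119  63  23   6   6   3   9  15   5  13  11  32  59  96 138 164
 173 175 176 175 173]
262 [190 170 125  67  22  10  17   8   7   8  16   7  14  33  63 102 146 174
 185 187 187 188 186]
263 [189 173 130  74  30  15  11  13   5  15   9  14  11  34  62  97 142 172
 187 192 189 190 188]
264 [192 176 133  77  37  13  13  15  11   9   6   2  14  36  64  93 130 166
 184 191 191 188 191]
265 [193 178 139  89  44  31  26  25  28  24  27  29  28  47  63  87 118 154
 179 190 192 189 188]
266 [192 182 155 112  74  54  50  48  53  49  51  51  53  59  73  88 112 148
 176 189 190 188 191]
267 [192 189 175 145 106  82  75  75  75  76  75  75  76  82  87  94 117 155
 179 190 192 192 190]
268 [194 194 187 168 136 109  96  92  93  91  89  93  92  95 103 115 139 168
 183 192 193 191 192]
269 [193 195 193 182 164 141 122 110 103 103 103 103 107 113 129 147 167 181
 191 193 193 190 191]
270 [196 193 195 190 181 169 155 140 128 127 124 126 133 145 160 174 184 188
 193 194 195 192 192]
271 [194 196 191 193 191 189 182 174 165 159 160 161 168 177 184 189 191 192
 196 192 193 193 192]
272 [195 194 196 195 194 195 196 191 187 186 185 184 188 193 194 196 193 194
 195 198 195 193 193]
273 [196 196 195 194 195 196 196 197 198 197 193 195 193 195 195 195 196 195
 194 196 194 191 193]
274 [198 195 196 196 196 196 197 198 197 197 195 196 197 199 195 199 196 196
 195 194 195 196 194]
275 [196 196 194 193 196 198 198 200 199 197 195 196 196 196 196 198 195 197
 197 195 196 197 195]
```

View pics/p9.png

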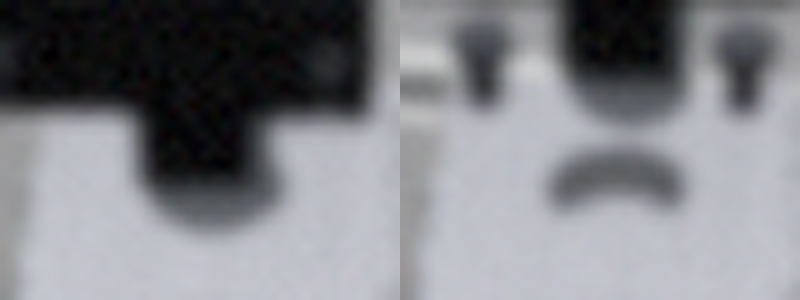

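```bash
python3 -m creep '[[[0.1,-0.5,-0.5,-4,0,0,0],[0.1,-0.5,-0.5,-7,0,0,0],[0.1,-0.5,-0.5,-7,0,0,0],[0.1,-0.5,-0.5,-7,0,0,0],[0.1,-0.5,-0.5,-7,0,0,0]]]'
python3 -c "
from h import *
go(.5622,.1325,.0593)
s=ctrl.get_image('side')[:,:,::-1];cv2.imwrite('pics/s10.png',s);g=s.mean(2).astype(int)
for r in range(260,273): print(r,g[r,273:294])
a=np.linspace(0,2*np.pi,721)
for c,r in(((.5626,.1317,.0463),.012),((.5601,.1265,.042),.0135)):
    e=np.array([proj('side',[c[0]+r*np.cos(t),c[1]+r*np.sin(t),c[2]]) for t in a])
    print('center',proj('side',c),'bottom',e[e[:,1].argmax()],'top',e[e[:,1].argmin()],'L',e[e[:,0].argmin()],'R',e[e[:,0].argmax()])
"
```

```text
time: 8.45
position: [0.5614, 0.1327, 0.063]
tool_rot: [3.136, 0.186, -0.001]
ft_force: [0.2, 0.3, -1.3]
grip_width: 0.267
t 8.45 pos [0.5614 0.1327 0.063 ] -> d(mm) [0.7 0.3 3.7] rot [0.     0.0008 0.    ] F [ 0.2  0.3 -1.3] g 0.267
260 [191 187 171 128  71  29  11  10  14  17   7  13  18  14  39  66 104 144
 172 185 187]
261 [193 190 176 132  77  31   8   7  10  16   5   8  12  16  34  62 105 148
 177 188 187]
262 [193 193 177 133  81  36  18   8  10  14  10  13  16  14  34  67 106 150
 177 189 189]
263 [193 189 177 135  80  37  16  19  13  17  17  19  14  20  37  70 106 151
 178 188 191]
264 [194 189 176 138  85  49  35  35  34  32  33  32  35  37  44  70 107 147
 178 187 188]
265 [192 192 177 145  99  67  58  59  64  63  62  59  60  64  67  81 106 143
 173 189 190]
266 [195 190 181 153 114  89  81  86  83  85  85  85  87  85  86  93 110 146
 176 190 190]
267 [195 192 184 163 127 105  98  97  95  94  99  95  94  98  98 100 119 154
 181 189 191]
268 [194 194 188 174 148 131 122 116 110 107 107 106 107 109 117 129 144 169
 184 191 193]
269 [194 194 192 186 172 164 158 153 144 136 134 131 136 141 153 162 168 181
 191 195 193]
270 [197 195 194 192 189 188 187 179 176 171 166 166 169 177 181 185 187 189
 193 193 195]
271 [196 196 193 194 195 196 196 193 193 191 188 188 188 188 194 192 193 195
 194 194 195]
272 [196 195 195 193 195 197 199 196 195 195 194 192 193 195 195 194 194 194
 195 196 195]
center [280.9596 265.668 ] bottom [280.7651 269.5667] top [281.151  261.8334] L [274.7886 265.8384] R [287.1233 265.5652]
center [282.739  265.8465] bottom [282.5378 270.2142] top [282.9365 261.5589] L [275.8358 265.9995] R [289.6332 265.769 ]
```

```bash
python3 -m creep '[[[0.1,0.2,-0.3,1.5,0,0,0],[0.1,0.2,-0.3,3,0,0,0],[0.1,0.2,-0.3,4.5,0,0,0],[0.1,0.2,-0.3,6,0,0,0],[0.1,0.2,-0.3,6,0,0,0]]]'
```

```text
time: 9.0
position: [0.5626, 0.1333, 0.0596]
tool_rot: [3.135, 0.186, 0.002]
ft_force: [-3.7, -1.2, 11.0]
grip_width: 0.268
```

```bash
python3 -m creep '[[[0.1,-0.7,0,0,0,0,0],[0.1,-1.4,0,0,0,0,0],[0.1,-1.4,0,0,0,0,0]]]'; python3 -m creep '[[[0.1,-0.7,0,0,0,0,0],[0.1,-1.4,0,0,0,0,0],[0.1,-1.4,0,0,0,0,0]]]'
```

```text
time: 9.3
position: [0.5623, 0.1333, 0.0596]
tool_rot: [3.136, 0.186, 0.006]
ft_force: [-1.5, -0.7, 8.4]
grip_width: 0.272
time: 9.6
position: [0.5619, 0.1332, 0.0597]
tool_rot: [-3.136, -0.186, -0.009]
ft_force: [2.5, -0.0, 6.7]
grip_width: 0.27
```

```bash
python3 -m creep '[[[0.1,0,0,-5,0,0,0],[0.1,0,0,-5,0,0,0],[0.1,0,0,-5,0,0,0],[0.1,0,0,-5,0,0,0]]]'
python3 -c "
from h import *
go(.5603,.1329,.0593)
s=ctrl.get_image('side')[:,:,::-1];cv2.imwrite('pics/s11.png',s);g=s.mean(2).astype(int)
for r in range(258,273): print(r,g[r,273:294])
"
```

```text
time: 10.0
position: [0.5586, 0.1326, 0.062]
tool_rot: [3.136, 0.186, -0.002]
ft_force: [0.4, -0.0, -2.0]
grip_width: 0.27
t 10.0 pos [0.5586 0.1326 0.062 ] -> d(mm) [ 1.7 -0.1  2.7] rot [0.0001 0.0011 0.0001] F [ 0.4 -0.  -2. ] g 0.27
258 [103 104 104  96  78  46  24  19   4  16  11  10   6  11  15  17  23  41
  56  72  83]
259 [153 153 152 142 119  75  37  17  14  13  11   6  11  13   9  19  37  64
  92 120 132]
260 [183 182 181 169 142  94  43  12  19  11  10  12  17  16  12  25  47  76
 115 154 169]
261 [193 192 190 183 154 101  46  16  14  13  17  11  15  10  10  26  49  80
 123 164 183]
262 [194 192 192 184 158 106  47  19  11  11  10  16   9   6  17  23  51  83
 128 165 184]
263 [193 193 191 185 159 112  54  22  18  17  11  14  15   7  11  23  48  87
 128 168 187]
264 [194 192 190 178 150 104  51  27  22  21  20  21  24  18  23  28  52  86
 129 166 186]
265 [192 193 188 170 133  91  58  46  40  40  40  41  43  40  41  43  63  92
 131 168 185]
266 [194 192 183 163 125  91  75  72  68  68  69  69  67  68  68  68  76  93
 133 168 187]
267 [195 192 184 165 129 104 100 100  92  90  86  87  89  90  89  88  91 110
 145 174 187]
268 [194 191 190 176 150 134 132 130 120 108 100  99 100  99  98 104 114 135
 162 182 190]
269 [193 193 192 184 173 168 167 163 151 135 124 118 115 118 118 128 143 165
 181 190 192]
270 [196 196 194 193 189 189 189 186 180 169 159 152 150 154 154 162 173 181
 191 194 194]
271 [195 196 195 196 196 195 196 196 193 191 184 180 181 183 182 186 190 190
 194 195 193]
272 [195 195 194 196 198 197 198 197 198 193 193 192 194 193 197 194 194 193
 194 196 195]
```

```bash
python3 -m creep '[[[0.1,2.2,0,0,0,0,0],[0.1,2.2,0,1.5,0,0,0],[0.1,2.2,0,3,0,0,0],[0.1,2.2,0,4,0,0,0],[0.1,2.2,0,4,0,0,0]]]';python3 -m creep '[[[0.1,0,0,1,0,0,0],[0.1,0,0,1,0,0,0]]]'
```

```text
time: 10.55
position: [0.5618, 0.1331, 0.0596]
tool_rot: [3.136, 0.186, 0.001]
ft_force: [-2.0, -1.1, 5.9]
grip_width: 0.27
time: 10.75
position: [0.5619, 0.1331, 0.0595]
tool_rot: [3.135, 0.186, 0.002]
ft_force: [-3.6, -1.7, 11.1]
grip_width: 0.269
```

```bash
python3 -m creep '[[[0.1,-0.7,0,-3,0,0,0],[0.1,-0.7,1.3,-3,0,0,0],[0.1,-0.7,1.3,-1,0,0,0],[0.1,-0.7,1.3,0,0,0,0],[0.1,-0.7,1.3,0,0,0,0]]]';python3 -m creep '[[[0.1,0,0,-3,0,0,0],[0.1,0,-2.6,-3,0,0,0],[0.1,0,-2.6,-1,0,0,0],[0.1,0,-2.6,0,0,0,0],[0.1,0,-2.6,0,0,0,0]]]'
```

```text
time: 11.25
position: [0.5618, 0.1316, 0.0591]
tool_rot: [3.135, 0.185, 0.003]
ft_force: [-2.7, -0.5, 11.3]
grip_width: 0.268
time: 11.75
position: [0.5608, 0.1346, 0.0594]
tool_rot: [3.135, 0.186, 0.001]
ft_force: [-4.7, -2.2, 14.9]
grip_width: 0.272
```

```bash
python3 -m creep '[[[0.1,0,2,-3,0,0,0],[0.1,0,4,-3,0,0,0],[0.1,0,4,-1,0,0,0],[0.1,0,4,0,0,0,0],[0.1,0,4,0,0,0,0]]]';python3 -m creep '[[[0.1,0,0,-3,0,0,0],[0.1,0,1.3,-3,0,0,0],[0.1,0,1.3,-1,0,0,0],[0.1,0,1.3,0,0,0,0],[0.1,0,1.3,0,0,0,0]]]'
```

```text
time: 12.25
position: [0.5621, 0.13, 0.0586]
tool_rot: [3.136, 0.185, 0.003]
ft_force: [-1.5, -1.7, 8.2]
grip_width: 0.266
time: 12.75
position: [0.5619, 0.1289, 0.0584]
tool_rot: [3.136, 0.186, 0.002]
ft_force: [-0.3, -0.3, 7.2]
grip_width: 0.274
```

```bash
python3 -m creep '[[[0.1,0,0,-3,0,0,0],[0.1,0,1.2,-3,0,0,0],[0.1,0,1.2,-1,0,0,0],[0.1,0,1.2,0,0,0,0],[0.1,0,1.2,0,0,0,0]]]';python3 -m creep '[[[0.1,0,0,-3,0,0,0],[0.1,0,1.2,-3,0,0,0],[0.1,0,1.2,-1,0,0,0],[0.1,0,1.2,0,0,0,0],[0.1,0,1.2,0,0,0,0]]]';
python3 -c "
from h import *
s=ctrl.get_image('side')[:,:,::-1];cv2.imwrite('pics/s12.png',s);g=s.mean(2).astype(int)
for r in range(256,273): print(r,g[r,273:294])
"
```

```text
time: 13.25
position: [0.5619, 0.1279, 0.0585]
tool_rot: [3.136, 0.186, 0.002]
ft_force: [-0.8, 0.0, 7.3]
grip_width: 0.272
time: 13.75
position: [0.5621, 0.127, 0.0586]
tool_rot: [-3.136, -0.186, -0.002]
ft_force: [-0.1, -0.2, 7.1]
grip_width: 0.266
256 [37 35 34 27 15 12 10  1 13 10 10  9 13 17  7  4 13 20 27 27 22]
257 [85 85 77 59 37 19  9  3  6 15  2 15  5 12 12 19 23 44 58 65 60]
258 [136 136 128  97  55  23   6   9   9   7   9   8  16  12  21  39  56  76
 108 120 118]
259 [176 176 160 126  74  33  16  11  12   7  13   3  14  12  28  49  72 104
 145 166 167]
260 [192 189 176 139  88  41  19   6  14   6  14  13  10  14  30  54  75 114
 159 183 186]
261 [191 193 178 147  95  43  10  16   9  14  10   9  10  19  26  54  74 113
 155 182 190]
262 [194 192 183 149 100  45  14   3   9  15  12  16  16   8  29  55  76 109
 150 175 188]
263 [192 191 183 149  98  48  21  11  15  19  21  17   9  17  27  58  82 106
 143 174 187]
264 [193 191 182 151  99  54  38  37  35  35  36  36  37  33  43  62  88 110
 146 175 188]
265 [193 192 183 152 107  71  59  60  61  63  60  59  60  63  64  74  88 116
 151 178 189]
266 [193 193 183 156 118  90  82  82  83  85  86  85  85  86  85  91 100 126
 163 182 189]
267 [196 193 183 165 130 106 101 102 102  98  95  97  97  98 101 104 117 144
 174 187 191]
268 [196 191 190 174 149 133 134 138 132 120 112 111 110 114 122 130 141 166
 184 193 191]
269 [196 194 194 187 174 166 172 172 165 156 147 148 144 149 154 163 170 181
 191 193 193]
270 [195 194 192 192 187 185 191 191 190 184 178 177 178 181 182 186 188 189
 193 195 194]
271 [195 195 194 194 195 196 196 196 195 193 193 192 192 193 194 195 192 193
 195 196 195]
272 [195 197 194 194 196 197 196 197 197 196 194 194 194 195 196 194 194 193
 196 195 195]
```

```bash
cat >> h.py <<'E'
def meas(nm):
    go(.5648,.1305,.06)
    s=ctrl.get_image('side')[:,:,::-1];cv2.imwrite('pics/%s.png'%nm,s);g=s.mean(2).astype(float)
    def cross(a,x0,lv):  # scan to the right for rising crossing
        for i in range(len(a)-1):
            if a[i]<lv<=a[i+1]: return x0+i+(lv-a[i])/(a[i+1]-a[i])
    R_=[cross(g[r,283:297],283,143) for r in(259,260,261,262)]
    B=[cross(g[262:276,c],262,146) for c in(282,283,284,285,286)]
    print('right edges',R_,'-> wx',np.mean([x for x in R_ if x])-6.15,'bottom',B)
E
python3 -m creep '[[[0.1,0,0,-3,0,0,0],[0.1,2,-2,-3,0,0,0],[0.1,2,-2,-3,0,0,0],[0.1,2,-2,-3,0,0,0],[0.1,2,-2,-3,0,0,0]]]' 40; python3 -c "
from h import *
meas('s13')"
```

```text
time: 14.3
position: [0.5628, 0.1287, 0.0601]
tool_rot: [3.136, 0.186, -0.001]
ft_force: [0.2, -0.4, -1.5]
grip_width: 0.263
t 14.3 pos [0.5628 0.1287 0.0601] -> d(mm) [ 2.2 -1.6  0.1] rot [0.0001 0.0008 0.    ] F [ 0.2 -0.4 -1.5] g 0.263
right edges [np.float64(290.44871794871796), np.float64(290.2282608695652), np.float64(290.20952380952383), np.float64(290.2719298245614)] -> wx 284.1396081130921 bottom [np.float64(268.7857142857143), np.float64(268.97115384615387), np.float64(268.990099009901), np.float64(268.9684210526316), np.float64(268.8333333333333)]
```

```bash
python3 -m creep '[[[0.1,1.9,-1.6,0,0,0,0],[0.1,1.9,-1.6,0,0,0,0],[0.1,1.9,-1.6,0,0,0,0],[0.1,1.9,-1.6,0,0,0,0]]]'; python3 -c "
from h import *
meas('s14')"; python3 -m creep '[[[0.1,0,0,1,0,0,0],[0.1,-0.2,0,2,0,0,0],[0.1,-0.3,0,3,0,0,0],[0.1,-0.3,0,3,0,0,0]]]'; python3 -c "
from h import *
meas('s15')"
```

```text
time: 14.75
position: [0.5648, 0.1306, 0.0605]
tool_rot: [3.136, 0.186, -0.0]
ft_force: [0.1, -0.2, -1.7]
grip_width: 0.262
t 14.75 pos [0.5648 0.1306 0.0605] -> d(mm) [-0.   0.1  0.5] rot [0.0001 0.0001 0.0001] F [ 0.1 -0.2 -1.7] g 0.262
right edges [np.float64(289.2051282051282), np.float64(288.744), np.float64(288.85833333333335), np.float64(289.05102040816325)] -> wx 282.8146204866562 bottom [np.float64(269.4059405940594), np.float64(269.41584158415844), np.float64(269.33), np.float64(269.12), np.float64(268.73118279569894)]
time: 15.2
position: [0.5643, 0.1305, 0.0573]
tool_rot: [3.136, 0.186, -0.001]
ft_force: [0.2, -0.9, -2.3]
grip_width: 0.261
t 15.2 pos [0.5643 0.1305 0.0573] -> d(mm) [ 0.4  0.1 -2.7] rot [0.0001 0.0004 0.    ] F [ 0.2 -0.9 -2.3] g 0.261
right edges [None, None, np.float64(289.5108695652174), np.float64(289.18811881188117)] -> wx 283.1994941885493 bottom [np.float64(270.36), np.float64(270.5104166666667), np.float64(270.41509433962267), np.float64(270.3076923076923), np.float64(269.9894736842105)]
```

```bash
python3 -m creep '[[[0.1,0,0,2,0,0,0],[0.1,0,0,4,0,0,0],[0.1,0,0,4,0,0,0]]]'; python3 -m creep '[[[0.1,0,0,2,0,0,0],[0.1,0,0,4,0,0,0],[0.1,0,0,4,0,0,0]]]'
```

```text
time: 15.55
position: [0.5643, 0.1305, 0.0531]
tool_rot: [3.136, 0.186, -0.001]
ft_force: [-0.3, -0.6, -1.8]
grip_width: 0.267
time: 15.85
position: [0.5643, 0.1305, 0.0491]
tool_rot: [3.136, 0.186, -0.001]
ft_force: [1.0, -0.6, -1.9]
grip_width: 0.269
```

```bash
python3 -m creep '[[[0.1,0,0,2,0,0,0],[0.1,0,0,4,0,0,0],[0.1,0,0,4.5,0,0,0],[0.1,0,0,4.5,0,0,0]]]'; python3 -m creep '[[[0.42,0,0,0,0,0,0],[0.42,0,0,0,0,0,0],[0.42,0,0,0,0,0,0]]]' 20;  python3 -m creep '[[[0.42,0,0,-20,0,0,0],[0.42,0,0,-60,0,0,0],[0.42,0,0,-60,0,0,0],[0.42,-50,0,-60,0,0,0],[0.42,-100,0,-60,0,0,0]]]'
python3 -m creep '[[[0.42,-30,50,0,0,0,0],[0.42,-30,100,0,0,0,0],[0.42,-30,130,0,0,0,0],[0.42,-30,130,0,0,0,0],[0.42,-30,130,0,0,0,0]]]'
python3 -c "
from h import *
go(.4688,-.0328,.1)
s=ctrl.get_image('side')[:,:,::-1];t=ctrl.get_image('top')[:,:,::-1];cv2.imwrite('pics/s16.png',s);cv2.imwrite('pics/t16.png',t)
cv2.imwrite('pics/p10.png',np.hstack([crop(s,240,215,100,90,4),crop(t,235,195,80,80,4.5)]))"
```

```text
time: 16.25
position: [0.5648, 0.1307, 0.0461]
tool_rot: [3.135, 0.186, 0.001]
ft_force: [-2.6, -0.6, 5.8]
grip_width: 0.264
time: 16.55
position: [0.5646, 0.1306, 0.0449]
tool_rot: [3.136, 0.186, 0.0]
ft_force: [-0.8, -0.1, -0.1]
grip_width: 0.399
time: 17.05
position: [0.4643, 0.1193, 0.1039]
tool_rot: [-3.133, -0.185, 0.003]
ft_force: [-0.2, -0.0, 1.8]
grip_width: 0.421
time: 17.55
position: [0.4507, -0.0145, 0.1048]
tool_rot: [-3.136, -0.182, 0.0]
ft_force: [0.3, 0.3, 1.0]
grip_width: 0.42
t 17.55 pos [ 0.4507 -0.0145  0.1048] -> d(mm) [15.8 20.3  4.8] rot [-0.0003  0.     -0.0024] F [0.3 0.3 1. ] g 0.42
```

View pics/p10.png

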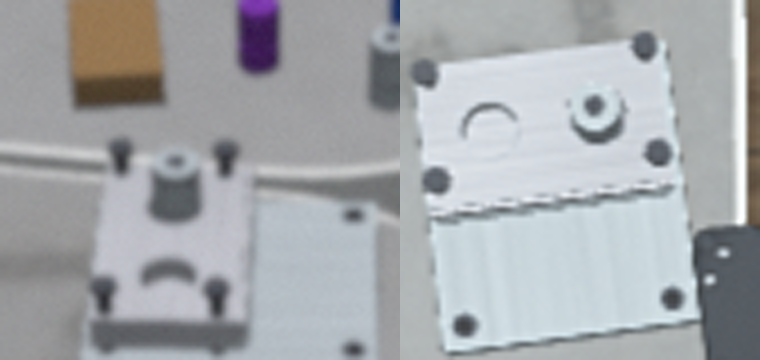

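```bash
python3 -c "
from h import *
go(.4718,-.03,.062)"; python3 -m creep '[[[0.5,19,18,10,0,0,0],[0.5,19,18,30,0,0,0],[0.5,19,18,42,0,0,0],[0.5,19,18,42,0,0,0],[0.5,19,18,42,0,0,0]]]'; python3 -m creep '[[[0.5,0,0,0,0,0,0],[0.5,0,0,0,0,0,0],[0.5,0,0,0,0,0,0]]]'|head -1; python3 -c "
from h import *
go(.4718,-.03,.018)
p=ctrl.get_state()['position'];u=proj('side',p);print(u,proj('side',[p[0],p[1],.042]))
s=ctrl.get_image('side');g=s.mean(2).astype(int);cv2.imwrite('pics/s17.png',s[:,:,::-1])
u=np.round(u).astype(int)
print(u[0]-14)
for r in range(u[1]-8,u[1]+24): print(r,g[r,u[0]-14:u[0]+15])"
```

```text
t 17.65 pos [ 0.4508 -0.0126  0.1048] -> d(mm) [18.8 19.8 42.8] rot [-0.0006  0.0002  0.0016] F [-0.2  0.5  0.1] g 0.424
time: 18.15
position: [0.4715, -0.0284, 0.063]
tool_rot: [-3.135, -0.189, 0.001]
ft_force: [0.2, 0.8, 0.6]
grip_width: 0.502
time: 18.45
t 18.45 pos [ 0.4722 -0.0295  0.0636] -> d(mm) [-0.5  0.4 45.6] rot [ 0.0008 -0.0011  0.0001] F [-0.  -0.5  0.6] g 0.498
[336.0356 216.3429] [335.7046 224.6507]
322
208 [33 32 38 34 19 19 15 12 18 14 13 15 13  5 14  8 10 12  9  6  7  3 17 16
 16  7  8 15  8]
209 [48 52 59 53 38 34 34 33 33 29 29 21 11  1 13 11 13  9  5 12  3 15  7 21
 11 18 15 21 23]
210 [85 84 88 80 74 71 75 70 72 69 59 41 22  8  5  4 10  8 12 11  9 15 23 19
 22 32 48 55 55]
211 [128 124 123 120 114 117 115 115 114 112 100  68  35  16   7  12  17   8
  13  14  12  24  29  37  41  62  92 102 104]
212 [151 150 150 147 148 145 146 146 147 142 128  89  45  16  18  11   5   5
   2  15  15  28  39  41  52  85 120 138 144]
213 [162 160 159 160 157 159 159 159 156 153 137  96  46  15  13   8  14  12
  10  15  17  29  43  49  61  92 134 153 159]
214 [163 163 161 160 159 1
[... 2471 characters left out ...]
159 147 119  95  92  90  91  93  92  91
  92  89 110 140 158 163 161 161 163 161 160]
235 [160 158 159 159 161 160 159 158 156 145 117  94  89  91  91  92  93  91
  88  90 109 139 156 163 162 162 161 162 161]
236 [159 159 161 159 160 160 161 159 157 144 115  92  88  87  87  88  87  86
  83  89 111 142 157 159 161 161 161 161 161]
237 [160 158 160 159 160 161 159 159 157 144 115  96  88  88  84  85  89  87
  86  91 115 142 156 159 161 159 161 162 163]
238 [158 159 158 162 160 159 161 159 157 141 113  96  92  92  90  90  91  88
  88  96 117 142 156 159 158 160 160 162 164]
239 [157 159 162 161 162 160 162 160 157 143 116  96  92  93  93  94  91  92
  91  99 123 146 158 160 162 161 160 161 161]
```

```bash
python3 -m creep '[[[0.5,0.7,0,10,0,0,0],[0.5,0.7,0,25,0,0,0],[0.5,0.7,0,40,0,0,0],[0.5,0.7,0,46,0,0,0],[0.5,0.7,0,46,0,0,0]]]'; python3 -m creep '[[[0.1,0,0,0,0,0,0],[0.1,0,0,0,0,0,0],[0.1,0,0,0,0,0,0],[0.1,0,0,0,0,0,0],[0.1,0,0,0,0,0,0]]]' 45
python3 -m creep '[[[0.1,0,0,0,0,0,0]]]' |sed -n 2p
python3 -m creep '[[[0.1,0,0,-20,0,0,0],[0.1,0,0,-50,0,0,0],[0.1,0,0,-95,0,0,0],[0.1,0,0,-95,0,0,0],[0.1,0,0,-95,0,0,0]]]'
python3 -c "
from h import *
go(.557,.182,.11)"
```

```text
time: 19.0
position: [0.4715, -0.0292, 0.0159]
tool_rot: [-3.135, -0.186, 0.004]
ft_force: [0.4, 0.9, -0.5]
grip_width: 0.499
time: 19.5
position: [0.473, -0.0296, 0.0175]
tool_rot: [3.136, 0.186, 0.001]
ft_force: [-0.1, 0.3, 2.8]
grip_width: 0.264
position: [0.473, -0.0296, 0.0176]
time: 20.1
position: [0.4728, -0.0296, 0.1125]
tool_rot: [3.135, 0.186, 0.002]
ft_force: [-0.8, 0.0, -1.7]
grip_width: 0.261
t 20.1 pos [ 0.4728 -0.0296  0.1125] -> d(mm) [ 108.6 -200.2    2.4] rot [ 0.0012 -0.0013 -0.0002] F [-0.8  0.  -1.7] g 0.261
```

```bash
python3 -m creep '[[[0.1,0,-50,0,0,0,0],[0.1,0,-100,0,0,0,0],[0.1,0,-150,0,0,0,0],[0.1,0,-200,0,0,0,0],[0.1,0,-200,0,0,0,0]]]'; python3 -m creep '[[[0.1,40,0,0,0,0,0],[0.1,80,0,0,0,0,0],[0.1,108,0,0,0,0,0],[0.1,108,0,20,0,0,0],[0.1,108,0,32,0,0,0]]]'; python3 -m creep '[[[0.1,0,0,0,0,0,0],[0.1,0,0,0,0,0,0],[0.1,0,0,0,0,0,0],[0.1,0,0,0,0,0,0]]]' |head -1
python3 -c "
from h import *
go(.557,.182,.065)
p=ctrl.get_state()['position']
s=ctrl.get_image('side')[:,:,::-1];cv2.imwrite('pics/s18.png',s)
g=s.mean(2).astype(int)
for r in range(266,292): print(r,g[r,270:294])
a=np.linspace(0,2*np.pi,721)
for n,c,r in(('w',(p[0],p[1],p[2]-.0176),.012),('w@rim',(p[0],p[1],.042),.012),('P1top',(.5539,.1781,.042),.0135)):
    e=np.array([proj('side',[c[0]+r*np.cos(t),c[1]+r*np.sin(t),c[2]]) for t in a])
    print(n,'center',proj('side',c),'ext',e.min(0),e.max(0))
"
```

```text
time: 20.6
position: [0.4454, 0.1771, 0.1108]
tool_rot: [-3.131, -0.204, 0.004]
ft_force: [-0.2, -0.5, -1.7]
grip_width: 0.263
time: 21.1
position: [0.5544, 0.1813, 0.0763]
tool_rot: [-3.136, -0.186, 0.009]
ft_force: [-1.3, 0.1, -1.4]
grip_width: 0.264
time: 21.5
t 21.5 pos [0.5564 0.182  0.0809] -> d(mm) [ 0.6  0.1 15.9] rot [ 0.0005 -0.0015  0.0002] F [-0.5  0.4 -2. ] g 0.264
266 [39 41 37 30 18 15  7 10  9 12  4 13 11  4  9 19 15 17 17 24 23 24 36 47]
267 [86 88 79 65 41 26  8  9  8  9 11  8 16 14  9 12 23 31 42 55 60 65 69 79]
268 [142 141 135 110  69  30  10   6  14  12  14   7   6  13  15  27  43  57
  79 103 120 125 127 130]
269 [182 181 170 139  90  43  21  10   7   1   8   7  10  11  15  33  59  83
 118 150 166 174 175 176]
270 [196 191 184 150 102  46  15  11   7  10  11   2  10   8  13  32  57  96
 140 172 186 191 192 192]
271 [197 195 186 155 100  49  19  14   9  14   9  13   7  10  20  34  61 101
 145 178 189 195 195 195]
272 [199 197 190 160 110  57  22  15   8  14  15  17  12  10  16  33  64 100
 142 177 191 195 196 196]
273 [199 199 194 172 125  71  33  24  30  28  28
[... 1435 characters left out ...]
196 199 200 199 200 199 199 195 193
 190 184 157 115  89  82]
288 [191 194 196 198 194 195 195 197 195 197 200 199 199 201 200 201 199 197
 198 189 163 122  89  74]
289 [197 194 198 195 197 197 198 196 198 198 198 200 198 198 200 201 200 198
 198 196 182 150 103  62]
290 [194 197 195 196 195 198 197 198 195 197 197 196 198 196 201 201 201 202
 200 199 195 172 120  71]
291 [196 197 197 197 197 194 197 198 197 197 197 199 196 197 200 201 199 199
 200 200 198 179 128  73]
w center [279.2162 275.6269] ext [272.7619 271.5331] [285.6622 279.7922]
w@rim center [279.4799 284.3267] ext [273.0981 280.2045] [285.8535 288.52  ]
P1top center [281.1516 283.115 ] ext [273.9914 278.5059] [288.3018 287.8136]
```

```bash
python3 -m creep '[[[0.1,0,0,7,0,0,0],[0.1,0.2,0,14,0,0,0],[0.1,0.2,0,19,0,0,0],[0.1,0.2,0,19,0,0,0],[0.1,0.2,0,19,0,0,0]]]'; python3 -c "
from h import *
go(.557,.182,.057)
s=ctrl.get_image('side')[:,:,::-1];cv2.imwrite('pics/s19.png',s)
g=s.mean(2).astype(int)
for r in range(275,291): print(r,g[r,270:294])
o=cv2.imread('pics/s13.png').mean(2).astype(int)
print('clean P1')
for r in range(277,288): print(r,o[r,270:294])
"
```

```text
time: 22.05
position: [0.5561, 0.182, 0.0607]
tool_rot: [-3.136, -0.186, 0.001]
ft_force: [0.0, 0.6, -1.1]
grip_width: 0.263
t 22.05 pos [0.5561 0.182  0.0607] -> d(mm) [0.9 0.1 3.7] rot [-0.0001  0.0006  0.0001] F [ 0.   0.6 -1.1] g 0.263
275 [28 27 17 21 18  2 11 11 13 15 11 13  8  7 13  7  8 18 12 17 22 22 23 47]
276 [73 74 70 64 43 26 10 14  8 15 15  6 12 12 11 11 21 21 37 45 53 52 58 68]
277 [135 133 129 115  84  45  16  13   6  12  13   5   9  16  15  17  33  50
  73  91 105 109 110 113]
278 [182 181 177 159 114  60  23  14  15  13  17   8   6  15  14  26  42  69
 103 139 154 158 161 162]
279 [197 197 194 175 126  68  29  15  11  13   9   6  14  15  13  29  49  83
 125 164 184 190 192 190]
280 [200 197 196 176 127  72  28   7  10  13  13  12  17  10  14  28  53  87
 128 172 194 200 200 201]
281 [200 200 197 179 132  77  35  16  20  14   9  17  20  18  17  34  56  89
 127 173 194 200 202 200]
282 [200 199 198 182 144  89  49  32  34  35  37  37  37  36  37  44  64  88
 125 169 192 200 198 197]
283 [197 200 198 188 157 109  73  63  63  63  63  65  62  64  67  68  76  90
 124 167 
[... 1179 characters left out ...]
 187 171 147 125 113 108 101 101 100 101 103 107 120 140
 163 184 196 198 199 200]
282 [197 198 196 194 181 155 124 101  99  98  99  96 100  97  99  99 102 114
 141 175 192 198 197 194]
283 [197 195 195 192 175 139 110  99  98 102 106 112 114 111 108 105 100 101
 129 168 190 192 184 178]
284 [192 196 196 191 172 137 107 107 117 128 137 143 146 145 137 129 117 112
 132 168 184 174 158 143]
285 [187 194 197 192 177 146 125 129 149 160 170 180 179 179 171 163 152 143
 152 172 173 148 122 110]
286 [184 193 195 193 185 168 155 161 176 184 192 195 198 194 191 190 182 174
 174 179 162 126  97  91]
287 [183 194 196 195 192 187 184 185 191 195 196 198 198 198 198 197 194 192
 191 184 153 116  87  84]
```

```bash
python3 -m creep '[[[0.1,0.3,-0.3,1,0,0,0],[0.1,0.3,-0.3,2,0,0,0],[0.1,0.3,-0.3,3,0,0,0],[0.1,0.3,-0.3,3,0,0,0]]]'
```

```text
time: 22.5
position: [0.5565, 0.1822, 0.0579]
tool_rot: [3.136, 0.186, -0.0]
ft_force: [1.0, 0.8, -1.1]
grip_width: 0.266
```

Entering freely (1.7 mm below the rim contact height, no force). Continue down and release.

```bash
python3 -m creep '[[[0.1,0,0,2,0,0,0],[0.1,0,0,4,0,0,0],[0.1,0,0,4,0,0,0]]]'; python3 -m creep '[[[0.1,0,0,2,0,0,0],[0.1,0,0,4,0,0,0],[0.1,0,0,6,0,0,0],[0.1,0,0,8,0,0,0],[0.1,0,0,8.5,0,0,0]]]'
```

```text
time: 22.8
position: [0.5564, 0.1821, 0.0536]
tool_rot: [3.136, 0.186, -0.001]
ft_force: [0.2, -0.8, -2.0]
grip_width: 0.266
time: 23.3
position: [0.5566, 0.1822, 0.0456]
tool_rot: [3.136, 0.186, -0.0]
ft_force: [-0.9, -0.6, 2.4]
grip_width: 0.263
```

```bash
python3 -c "
from h import *
t=cv2.imread('pics/t16.png');cv2.imwrite('pics/p11.png',crop(t,140,250,80,80,7))"
python3 -m creep '[[[0.4,0,0,0,0,0,0],[0.4,0,0,0,0,0,0],[0.4,0,0,0,0,0,0],[0.4,0,0,-20,0,0,0],[0.4,0,0,-60,0,0,0]]]' 20; python3 -m creep '[[[0.4,-30,0,-10,0,0,0],[0.4,-80,-10,-10,0,0,0],[0.4,-100,-60,-10,0,0,0],[0.4,-110,-110,-10,0,0,0],[0.4,-130,-160,-10,0,0,0]]]'
python3 -c "
from h import *
go(.3845,.3805,.07,-.08)
s=ctrl.get_image('side')[:,:,::-1];cv2.imwrite('pics/s20.png',s)
t=ctrl.get_image('top')[:,:,::-1];cv2.imwrite('pics/t20.png',t)
cv2.imwrite('pics/p11.png',np.hstack([crop(s,250,210,100,100,4),crop(s,290,340,100,100,4)]))"
```

```text
time: 23.8
position: [0.5541, 0.1814, 0.1032]
tool_rot: [3.135, 0.186, -0.01]
ft_force: [-0.0, 0.1, 0.6]
grip_width: 0.397
time: 24.3
position: [0.4129, 0.3189, 0.1162]
tool_rot: [-3.136, -0.183, -0.004]
ft_force: [0.9, 0.2, -0.4]
grip_width: 0.398
t 24.3 pos [0.4129 0.3189 0.1162] -> d(mm) [-21.2 -64.5  46.1] rot [-0.0002 -0.0027  0.1963] F [ 0.9  0.2 -0.4] g 0.398
```

View pics/p11.png

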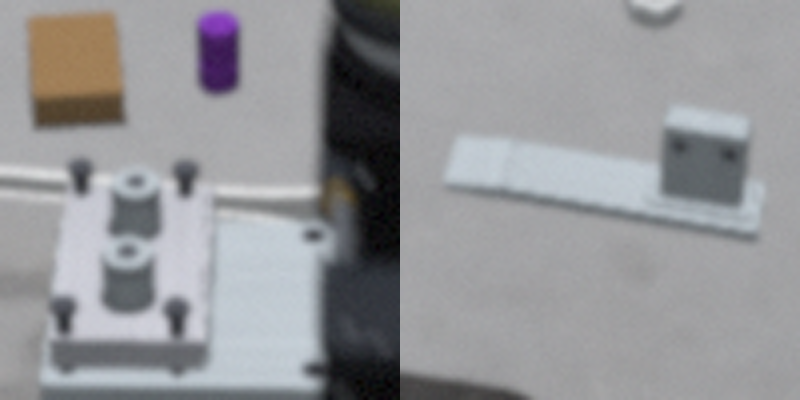

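```bash
python3 -m creep '[[[0.4,-21,-40,20,0,0,0.1],[0.4,-21,-65,40,0,0,0.196],[0.4,-21,-65,43,0,0,0.196],[0.4,-21,-65,43,0,0,0.196],[0.4,-21,-65,43,0,0,0.196]]]'; python3 -m creep '[[[0.4,0,0,0,0,0,0],[0.4,0,0,0,0,0,0],[0.4,0,0,0,0,0,0]]]' |head -1
python3 -c "
from h import *
print('side tab',ray('side',[366.4,369.1],.053))
go(.3845,.3805,.017,-.08)
p=ctrl.get_state()['position'];print(proj('side',p))
s=ctrl.get_image('side')[:,:,::-1];cv2.imwrite('pics/s21.png',s);g=s.mean(2).astype(int)
for r in range(350,394,2): print(r,g[r,350:386])
print([proj('side',p+[.08*o,o,0]) for o in(.0175,.0325)])
"
```

```text
time: 24.9
position: [0.3854, 0.3788, 0.0729]
tool_rot: [3.139, -0.126, 0.001]
ft_force: [-0.1, 0.5, 0.7]
grip_width: 0.404
time: 25.2
side tab [0.3802 0.3773 0.053 ]
t 25.2 pos [0.3852 0.3791 0.0729] -> d(mm) [-0.9 -1.4 55.9] rot [-0.0002 -0.0007  0.0002] F [ 0.3  0.3 -0.6] g 0.402
[363.9439 361.0245]
350 [67 59 56 58 57 59 58 58 58 60 59 57 59 59 59 60 54 54 57 59 56 58 57 58
 59 57 56 57 57 56 58 57 59 59 57 57]
352 [ 70  62  61  57  58  60  58  57  62  59  57  59  58  57  59  60  61  58
  59  58  59  56  60  56  57  58  57  56  54  61  85 101  97  83  64  57]
354 [46 43 45 46 54 56 56 58 58 56 58 63 59 61 58 62 59 58 61 61 56 60 71 84
 87 76 62 58 57 65 76 86 83 71 61 58]
356 [23 28 24 26 28 26 26 31 33 34 35 42 44 42 48 45 52 54 57 58 58 59 71 81
 85 80 69 62 61 63 65 67 67 67 59 60]
358 [26 20 23 21 26 25 20 27 23 21 21 24 26 25 28 30 28 27 26 27 31 33 36 40
 45 47 46 43 52 61 60 65 63 62 58 52]
360 [15 11 10 14 17 13 15 22 16  8 16 19 16 21 25 27 24 24 24 20 26 27 27 27
 20 24 23 25 27 28 28 28 35 32 33 30]
362 [13 14 17 18 11 15 14 19 20 17 16 15 17 19  9 18 15 19 15 18 15 23
[... 1560 characters left out ...]
 162 169 170 168 166 164 164 162 163]
386 [201 200 193 189 168 134 109  99  99  98  99  99 100  96  99 100 100 100
  99  97  97  99  98  99 102 123 162 181 184 189 187 172 165 164 165 162]
388 [197 193 193 191 175 151 131 121 115 113 109 105 105 104 100 101 102  99
  98  99  97  99 101  98 104 132 173 188 184 189 189 175 166 163 162 164]
390 [194 187 178 179 179 177 171 168 168 165 164 157 151 147 143 141 134 127
 122 118 113 111 109 106 120 150 183 192 187 185 176 167 163 164 163 165]
392 [179 179 183 185 185 181 180 177 176 175 172 169 169 170 172 172 170 167
 166 169 169 166 163 163 166 182 191 192 195 188 170 159 164 164 164 162]
[array([362.2689, 369.4218]), array([360.7925, 376.8234])]
```

```bash
python3 -m creep '[[[0.4,-1,-1.4,10,0,0,0],[0.4,-1,-1.4,25,0,0,0],[0.4,-1,-1.4,40,0,0,0],[0.4,-1,-1.4,55.5,0,0,0],[0.4,-1,-1.4,55.5,0,0,0]]]'; python3 -m creep '[[[0.05,0,0,0,0,0,0],[0.05,0,0,0,0,0,0],[0.05,0,0,0,0,0,0],[0.05,0,0,0,0,0,0],[0.05,0,0,0,0,0,0]]]' 40; python3 -m creep '[[[0.05,0,0,0,0,0,0],[0.05,0,0,0,0,0,0]]]'
```

```text
time: 25.75
position: [0.3823, 0.3798, 0.0153]
tool_rot: [3.136, -0.122, -0.004]
ft_force: [0.0, 0.7, -0.1]
grip_width: 0.402
time: 26.25
position: [0.3839, 0.3814, 0.0177]
tool_rot: [-3.139, 0.122, -0.001]
ft_force: [-0.5, -1.0, 2.2]
grip_width: 0.133
time: 26.45
position: [0.3838, 0.3815, 0.0177]
tool_rot: [-3.139, 0.122, -0.001]
ft_force: [-0.0, -1.8, 6.1]
grip_width: 0.132
```

```bash
python3 -m creep '[[[0.05,0,0,-20,0,0,0],[0.05,0,0,-50,0,0,0],[0.05,0,0,-83,0,0,0],[0.05,0,0,-83,0,0,0],[0.05,0,0,-83,0,0,0]]]'; python3 -c "
from h import *
go(.4059,.138,.1,.1185)"
```

```text
time: 26.95
position: [0.3834, 0.3813, 0.1]
tool_rot: [-3.139, 0.122, -0.001]
ft_force: [-0.8, 0.2, -2.4]
grip_width: 0.134
t 26.95 pos [0.3834 0.3813 0.1   ] -> d(mm) [ 41.2 240.8   0. ] rot [-0.0001 -0.0007 -0.1961] F [-0.8  0.2 -2.4] g 0.134
```

```bash
python3 -m creep '[[[0.05,10,45,0,0,0,0],[0.05,15,90,0,0,0,-0.05],[0.05,25,140,0,0,0,-0.1],[0.05,35,180,0,0,0,-0.15],[0.05,41,220,0,0,0,-0.196]]]'; python3 -c "
from h import *
go(.4059,.138,.1,.1185)"
```

```text
time: 27.45
position: [0.4061, 0.1559, 0.0983]
tool_rot: [3.135, 0.187, -0.004]
ft_force: [0.5, 0.6, -1.8]
grip_width: 0.135
t 27.45 pos [0.4061 0.1559 0.0983] -> d(mm) [-2.4 17.8 -1.7] rot [0.0007 0.0028 0.0008] F [ 0.5  0.6 -1.8] g 0.135
```

```bash
python3 -m creep '[[[0.05,0,21,20,0,0,0],[0.05,0,21,40,0,0,0],[0.05,0,21,53,0,0,0],[0.05,0,21,53,0,0,0],[0.05,0,21,53,0,0,0]]]'; python3 -m creep '[[[0.05,0,0,0,0,0,0],[0.05,0,0,0,0,0,0],[0.05,0,0,0,0,0,0]]]'|head -1;python3 -c "
from h import *
go(.4059,.138,.0357,.1185)
p=ctrl.get_state()['position']
t=p+np.array([.105*.993,.105*.118,-.0177]);print('tip pred',t,proj('side',t))
s=ctrl.get_image('side')[:,:,::-1];cv2.imwrite('pics/s22.png',s)
t=ctrl.get_image('top')[:,:,::-1];cv2.imwrite('pics/t22.png',t)
cv2.imwrite('pics/p12.png',np.hstack([crop(s,255,235,100,100,4),crop(t,230,195,100,100,4)]))"
```

```text
time: 27.95
position: [0.4091, 0.1386, 0.0466]
tool_rot: [-3.136, -0.188, 0.002]
ft_force: [0.3, -0.5, -0.9]
grip_width: 0.136
time: 28.25
t 28.25 pos [0.4101 0.1383 0.0476] -> d(mm) [-4.3 -0.2 11.9] rot [ 0.0001 -0.0012  0.0005] F [ 0.1  0.  -1.7] g 0.134
tip pred [0.5144 0.1507 0.0299] [303.954  280.6848]
```

View pics/p12.png

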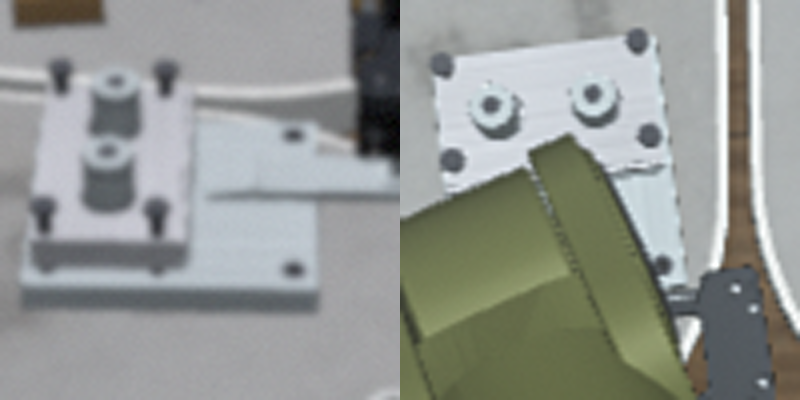

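```bash
python3 -m creep '[[[0.05,-3,0,5,0,0,0],[0.05,-3,0,9,0,0,0],[0.05,-3,0,10.5,0,0,0],[0.05,-3,0,10.5,0,0,0]]]'; python3 -m creep '[[[0.05,0,0,1,0,0,0],[0.05,0,0,2,0,0,0],[0.05,0,0,2,0,0,0]]]'
```

```text
time: 28.75
position: [0.4064, 0.1375, 0.0361]
tool_rot: [3.136, 0.186, -0.001]
ft_force: [-0.5, -0.0, -1.1]
grip_width: 0.135
time: 29.05
position: [0.4077, 0.1379, 0.0353]
tool_rot: [-3.136, -0.186, -0.003]
ft_force: [-1.3, -1.1, 3.8]
grip_width: 0.136
```

```bash
python3 -m creep '[[[0.05,4,0,-0.5,0,0,0],[0.05,8,0,-0.5,0,0,0],[0.05,12,0,-0.5,0,0,0],[0.05,16,0,-0.5,0,0,0],[0.05,20,0,-0.5,0,0,0]]]'; python3 -m creep '[[[0.05,3,0,0,0,0,0],[0.05,6,0,0,0,0,0],[0.05,9,0,0,0,0,0],[0.05,12,0,0,0,0,0],[0.05,15,0,0,0,0,0]]]'; python3 -c "
from h import *
go(.4635,.1449,.0357,.1185)
s=ctrl.get_image('side')[:,:,::-1];cv2.imwrite('pics/s23.png',s)"
```

```text
time: 29.55
position: [0.4275, 0.1402, 0.0354]
tool_rot: [-3.136, -0.186, -0.001]
ft_force: [-1.0, -0.3, 5.6]
grip_width: 0.136
time: 30.05
position: [0.4409, 0.1419, 0.0356]
tool_rot: [3.136, 0.186, -0.003]
ft_force: [-6.0, -0.6, 12.9]
grip_width: 0.136
t 30.05 pos [0.4409 0.1419 0.0356] -> d(mm) [22.7 -0.3 -0.2] rot [0.0004 0.0022 0.0001] F [-6.  -0.6 12.9] g 0.136
```

```bash
python3 -m creep '[[[0.05,3,0,-0.3,0,0,0],[0.05,6,0,-0.5,0,0,0],[0.05,9,0,-0.5,0,0,0],[0.05,12,0,-0.5,0,0,0],[0.05,12,0,-0.5,0,0,0]]]'; python3 -m creep '[[[0.05,3,0,0,0,0,0],[0.05,6,0,0,0,0,0],[0.05,9,0,0,0,0,0],[0.05,9,0,0,0,0,0],[0.05,9,0,0,0,0,0]]]'; python3 -c "
from h import *
go(.4635,.1449,.0357,.1185)
s=ctrl.get_image('side')[:,:,::-1];cv2.imwrite('pics/s24.png',s)
a=cv2.imread('pics/s22.png').mean(2)
# vertical edge shift of the floating plate's near edge and weight tops, s22 -> later
for n in('s23','s24'):
    b=cv2.imread('pics/%s.png'%n).mean(2)
    for nm,(x,y,w,h) in dict(weight1=(272,268,20,14),plate=(265,255,8,42),plateF=(268,290,30,12),base=(262,303,60,10)).items():
        print(n,nm,cv2.phaseCorrelate(a[y:y+h,x:x+w].copy(),b[y:y+h,x:x+w].copy()))
"
```

```text
time: 30.6
position: [0.4535, 0.1433, 0.0356]
tool_rot: [3.136, 0.186, -0.001]
ft_force: [-2.3, -0.5, 5.9]
grip_width: 0.131
time: 31.1
position: [0.4624, 0.1443, 0.0356]
tool_rot: [3.136, 0.186, -0.001]
ft_force: [-2.3, 0.3, 5.9]
grip_width: 0.135
t 31.1 pos [0.4624 0.1443 0.0356] -> d(mm) [ 1.2 -0.4 -0.1] rot [-0.      0.0007 -0.    ] F [-2.3  0.3  5.9] g 0.135
s23 weight1 ((-0.11903417334261768, 0.0275398536785314), 0.9148449003847219)
s23 plate ((-0.02834815044700445, 0.38743958505280673), 0.9705737683071953)
s23 plateF ((-0.11445725279138586, -0.38117895051662387), 0.9994194098490277)
s23 base ((0.0744142438866362, 0.03051385546717089), 1.0384429628446912)
s24 weight1 ((0.2536413383059486, -0.22514062707401816), 0.7809962184589607)
s24 plate ((0.02151827415015406, 0.33835477087004406), 0.9143268004140115)
s24 plateF ((-0.012161688058403897, -0.49744321585080087), 0.9986602594366552)
s24 base ((0.12671554627399217, 0.10562074379770081), 0.9971024264758065)
```

Run:
```python
from h import *
from scipy.ndimage import shift
from scipy.optimize import least_squares
L=lambda n:cv2.GaussianBlur(cv2.imread('pics/%s.png'%n).mean(2),(0,0),.7)
a=L('s22')
for n in('s23','s24'):
    b=L(n)
    for nm,(x,y,w,h) in dict(w_near=(274,266,16,24),w_far=(276,250,14,12),post=(262,284,10,10),plateedge=(272,290,22,14),base=(265,302,50,12)).items():
        def f(q): return (shift(a,(q[0],q[1]),order=3)[y:y+h,x:x+w]-b[y:y+h,x:x+w]).ravel()
        r=least_squares(f,[-.5,0],diff_step=1e-2);print(n,nm,'dy,dx px',r.x,'rms',np.sqrt(np.mean(r.fun**2)))
p=np.array([.557,.182,.05]);print('2.5mm up =',proj('side',p+[0,0,.0025])-proj('side',p))
```

```text
s23 w_near dy,dx px [-0.6884 -0.0525] rms 2.6522024063973566
s23 w_far dy,dx px [-0.6123  0.006 ] rms 2.337009104089044
s23 post dy,dx px [-0.1043  0.005 ] rms 3.4088430327371375
s23 plateedge dy,dx px [-0.6797 -0.0523] rms 2.9456787515467644
s23 base dy,dx px [-0.0897 -0.0752] rms 4.651416969915212
s24 w_near dy,dx px [-0.9984 -0.0586] rms 2.214487913567086
s24 w_far dy,dx px [-0.9094  0.0025] rms 2.8729250513664972
s24 post dy,dx px [-0.2587 -0.0614] rms 6.038854391752848
s24 plateedge dy,dx px [-0.9301 -0.1223] rms 3.401623581527506
s24 base dy,dx px [-0.1048 -0.1984] rms 5.7937688532805645
2.5mm up = [-0.0313 -1.018 ]
```

```bash
python3 -m creep '[[[0.05,0,0,0,0,0,0],[0.05,0,0,0,0,0,0],[0.05,0,0,0,0,0,0],[0.05,0,0,0,0,0,0]]]'; python3 -c "
from h import *
print(abs(ctrl.get_state()['qd']).max()); print(ctrl.close_job())"
```

```text
time: 31.55
position: [0.4624, 0.1443, 0.0356]
tool_rot: [3.136, 0.186, -0.001]
ft_force: [-2.4, 0.4, 4.6]
grip_width: 0.134
0.0008675942624358263
the job is handed in; nothing more can be done
None
```

I loaded both steel weights into the gauge, slid the blade into the gap to full thickness, and handed the job in at 31.5 s of 61 s. No verdict was reported.

**What I did**
- weight_2 went into pocket_0. The first presses landed on the pocket rim, with up to about 16 N on the wrist, before it went in.
- weight_1 went into pocket_1 at the first try.
- I gripped the blade by its tab with 40 N, laid it on the apron and slid it in slowly.

**Last checks**
- **Plate rise:** in the side view the plate and weights had risen 0.91–1.0 px, where 2.5 mm is about 1.02 px. That is roughly 2.3–2.45 mm, so the plate is on the full thickness.
- **Blade depth:** the tip is about 41 mm past the lip. I worked this out from the rise measured on the taper plus the distance moved after that, since the tip itself is out of sight.
- **Blade at rest:** the arm was still, with the tool upright. The wrist force was about 2.4 N against the slide and 4.6 N upward.
- **Weights:** they stood upright in their pockets in the last picture I viewed, taken before the slide. During the slide they rose with the plate by the same amount, with no sideways shift.

**What disagreed:** in the gauge area, positions from the top and side cameras differed from the robot's by about 3–4 mm, more than the stated 2 mm. I therefore aligned the weights with the pockets by comparing them within one picture. I moved none of the bystanders on purpose, but I did not measure their positions again at the end.

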